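# Torque the lamp rail's hold-down bolt and hang the cue lamp

## Task

Tighten the lamp rail's hold-down bolt: swing the click wrench that sits on it clockwise by its handle until its break-over joint trips, stop before the handle folds all the way to its end stop, and ease off so that the handle springs straight, leaving the wrench where it stopped. Only then, with the cue lamp still standing on the desk, lift its folded wire bail upright, and hang the lamp by it on the rail's empty hook, at rest. Leave the other things on the desk alone.

Things in the scene. Friction and masses are not known exactly. Their poses are not given: they have to be found in the camera images.
- rail: Lamp rail, fixed to the desk: a 48 mm tube, 520 mm long, along the rail's y axis with its centre 200 mm up, on two stanchions 34 mm thick at y = -190 and y = +235 mm. Origin on the desk under the tube; z up, +x away from the robot. From the +y stanchion a toe 12 mm high runs to the bolt at x = -140, y = +150 mm. A hook on the tube at y = -60 mm reaches towards the robot.
- bolt_axis (a point): On the vertical axis of the hold-down bolt, 45 mm up. The level wrench sits on it (captive) with its handle under the tube. Tightening is clockwise from above: the handle swings from pointing away from the robot to the robot's right (-y), then towards the robot. The bolt turns at about 0.25 N m and stops hard where it bites, which is not known beforehand: after some 25 to 45 degrees.
- grip (a point): Middle of the wrench's rubber grip: a level round bar 24 mm thick and 100 mm long (50 mm to either side along the handle), its centre line 46 mm above the desk, this point 175 mm from the bolt axis while the handle is straight. Between grip and joint the handle is a 15 mm tube.
- click (a joint): Break-over joint of the wrench, rad, on a vertical pin 65 mm from the bolt axis. 0 = straight, held by a preloaded spring; it gives at 1.1 N m about the pin (10 N at the grip's middle), then folds on in the tightening direction at nearly that force. Over 0.12 it has tripped; from 0.40 it bears on its end stop (0.45) and overtightens the bolt. It springs back to 0 when let go.
- lamp: Cue lamp: a red enamelled hood, 100 mm wide at its open foot, 96 mm high, about 0.45 kg, standing mouth down on the desk, loose. Origin at the centre of its foot, z up. Its wire bail is hinged on two lugs 66 mm above the foot; hinge axis along the lamp's y axis through its centre line.
- bail_top (a point): Middle of the bail's straight cross bar: wire 8 mm thick along the lamp's y axis, straight for 43 mm to either side of this point; legs at 55 mm to either side lead to the hinge, 95 mm away. Folded, the bail rests on its stops 15 degrees above level, pointing to the lamp's -x side (roughly to the robot): bar 90 mm above the desk, 90 mm from the hood's centre line.
- bail (a joint): Bail angle in rad: 0 = folded, 1.31 = upright (bar 95 mm above the hinge, 65 mm above the hood's top), 1.38 = end stop just past upright, where it stands by itself. It swings almost freely: half a newton under the bar lifts it; turned while pinched tightly it drags or tips the lamp.
- hook_seat (a point): Lowest inside point of the empty hook, where the bail's bar shall lie: 235 mm up, at the rail's y = -60 mm, 85 mm in front of (rail -x) the tube's axis. The hook is an 8 mm rod along the rail's x axis that dips here; its upturned tip is 25 mm nearer the robot and 29 mm higher, so the bar has to come over the tip from the robot's side, the hook passing between bar and hood.
- socket: White porcelain lamp socket, 68 mm wide, 46 mm high, loose; to be left alone.
- bell: Brass desk bell, 86 mm wide, 62 mm high, loose; to be left alone.
- switchbox: Black ebonite box with three toggle switches, 85 x 120 mm, 65 mm high with the levers, loose; to be left alone.
- tape: Roll of black tape, 104 mm wide, 48 mm high, loose; to be left alone.
- mug: Blue mug, 76 mm wide, 90 mm high, loose; to be left alone.
- tin: Round aluminium screw tin, 64 mm wide, 55 mm high, loose; to be left alone.
Things that resemble listed ones, but are neither listed nor needed, are in the scene too. There is more than one size of the lamp; the job needs the larger.

How it is judged:
By the outcome, as a careful person would: the job done as asked, in the order asked, and still so for the second after the job is handed in, with the robot touching nothing.
It also fails if it takes over 72 s, if anything falls off the work surface, if the arm or the gripper's body presses on something with over 40 N, if the wrist force passes 120 N, or if a joint passes its speed limit or range.

## Robot

A 6-joint arm with a two-finger parallel gripper is mounted at the origin on the work surface. World frame = base frame: x ahead of the robot, y to its left, z up, the work surface at z = 0. Lengths are in m, angles in rad, forces in N, time in s.
With the tool pointing down it reaches from about 0.35 to 0.775 m from the base axis. Payload 5.5 kg.
Tool frame: the origin (TCP) lies at the very end of the fingers, on their centre line; the grasp point (between the pads) lies 19 mm behind it; z points along the fingers, y is the line along which they close (so a half turn about z gives the same grasp; the last joint's range is limited). The gripper opens to 85 mm and grips with 20 to 120 N. Pads are 22 mm wide; open, the fingers measure 114 mm over their backs; the gripper's body (76 mm by 85 mm) begins 54 mm behind the grasp point. The pads swing forward as they close: fully open they stand 13 mm farther back than shut.
Start: joints at [-1.457, 0.313, 0.046, 1.304, 0, 1.431], TCP at [0.144, -0.557, 0.194] pointing down, gripper open.
Joint ranges: [-2.76, 2.76], [-0.86, 1.69], [-1.03, 1.26], [-2.2, 2.34], [-1.47, 1.5], [-3.14, 3.14]. Speed limits (rad/s): [2.57, 2.57, 3.14, 3.14, 3.14, 3.14].

## Interface

Orientations are given as a unit quaternion [w, x, y, z].
In Python, from workcell import env, imaging, ticket gives the robot as it stands. The module is installed in compiled form; this text tells all that it offers.
- The arm moves only by the tool apply_moves, never from a script. Its argument "rows" is a list of rows, each an object with "xyz": the shift along the tool's x, y, z in mm, a list of three; "turn": the turn, a rotation vector about the tool's x, y, z in rad, a list of three; "grip": the opening, from 0 (shut) to 1 (fully open). A call has 1 to 12 rows; each row is the pose to reach, as a shift and turn from the pose commanded when the call began, along the tool's axes at that moment; what a row does not reach only later rows make up. A row lasts 1/12 s, in which the tool goes at most 41.7 mm and 7.16 degrees, less where a joint would pass 70% of its speed; a pose out of reach is approached as far as the arm can. A call with a gripper value outside its range is refused whole. The fingers move at their own pace and stop on an object; "force" is the grip in N (left out, the last holds). Time passes only in rows, so rows that repeat a pose let the fingers close. It gives the time, the measured TCP pose, the force, the opening and the grip force at its end, in the units of the state.
- env.get_state(): the state, without advancing time (a new reading comes with each control period).
- imaging.read_camera(name): name is "scene" or "top" or "wrist"; returns a dict with "color" (384x512x3 uint8, blue, green, red), "z_map" (384x512 float32, m along the optical axis (not along the pixel's ray), 0 where there is no reading), "camera_matrix" (3x3 intrinsics, pixels), "view" (4x4, takes a point from world to camera coordinates). Camera axes: x right, y down, z forward; pixel columns grow to the right and rows downward; lengths in m; the calibration is good to about 2 mm. A picture is of the moment at which its call begins.
- ticket.hand_in(): hands the job in; it is judged then, once.
The state is a dict: "clock": time; "joint_pos": joint angles; "qvel": joint speeds; "tau": joint torques, N m; "tcp_pos": TCP position; "orientation": TCP orientation; "wrist_force": force on the tool from outside, world axes, zero at the start; "ft_torque": the same for the moment, N m; "finger_gap": finger opening in m; "grip_force": force on a finger pad.
Only numpy, scipy, OpenCV 4.12 (cv2) and the standard library are available. Lean on these libraries where they do the work, as an engineer would, in place of code of your own. Each camera call takes 0.05 s, during which the arm holds its last target. There are 200 camera calls.

## Working session

There is one attempt and no reset: what is moved stays moved. The work goes in short steps, Python scripts to look and compute and a tool call to move; the robot and the scene stay as the last step left them, time stands still between calls to the robot, and variables do not carry over. Pictures are saved under pics/ and viewed, at most 10 in all, crops included, and the job is handed in when it is done.

Besides the shell and the picture viewer there is one more tool, called after ">>>" as name(argument=value, ...) on one line, values as JSON. apply_moves: Moves the arm, as the interface text tells. Its arguments: {"type":"object","properties":{"rows":{"type":"array"},"force":{"type":"number"}},"required":["rows"]}

```bash
mkdir -p pics; cat > h.py <<'E'
import numpy as np, cv2
from scipy.spatial.transform import Rotation as R
from workcell import env, imaging, ticket
def cam(n):
    d=imaging.read_camera(n); return d
def world(d,u,v,z=None):
    K=d["camera_matrix"];V=d["view"]
    z=d["z_map"][int(v),int(u)] if z is None else z
    p=np.linalg.inv(K)@np.array([u,v,1.])*z
    return (np.linalg.inv(V)@np.r_[p,1])[:3]
def cloud(d):
    K=d["camera_matrix"];V=d["view"];h,w=d["z_map"].shape
    u,v=np.meshgrid(np.arange(w),np.arange(h));z=d["z_map"]
    P=np.stack([(u-K[0,2])/K[0,0]*z,(v-K[1,2])/K[1,1]*z,z,np.ones_like(z)],-1)
    W=(P@np.linalg.inv(V).T)[...,:3]; W[z==0]=np.nan; return W
def proj(d,p):
    c=d["view"]@np.r_[p,1]; q=d["camera_matrix"]@c[:3]; return q[:2]/q[2]
def tool():
    s=env.get_state(); q=s["orientation"]; return np.array(s["tcp_pos"]),R.from_quat([q[1],q[2],q[3],q[0]])
E
python3 - <<'E'
from h import *
s=env.get_state(); print(s)
for n in("scene","top"):
    d=cam(n); np.savez(n+"0.npz",**d); cv2.imwrite(f"pics/{n}0.png",cv2.resize(d["color"],(800,600)))
    print(n,np.linalg.inv(d["view"])[:3],d["camera_matrix"])
p,r=tool();print(r.as_matrix())
E
```

```text
{'clock': 0.0, 'joint_pos': array([-1.45661118e+00,  3.14042439e-01,  4.50146925e-02,  1.30359439e+00,
       -1.32047693e-05,  1.43117434e+00]), 'qvel': array([-0.00268178,  0.00014345,  0.00134451,  0.00154088,  0.00134728,
        0.00047551]), 'tau': array([ 1.27100855e-03, -4.80631256e+01,  2.98530722e+01,  1.93957973e-02,
       -1.37752281e-04,  7.73541188e-06]), 'tcp_pos': array([ 0.1442871 , -0.55602524,  0.19339961]), 'orientation': array([-9.12916434e-04,  9.91958129e-01,  1.26563172e-01,  5.00856419e-06]), 'wrist_force': array([ 0.57524762, -0.53403783,  0.08487971]), 'ft_torque': array([-0.0007129 , -0.06813846, -0.02429975]), 'grip_force': 0.0, 'finger_gap': 0.08559870120225702}
scene [[-0.20026849  0.70588021 -0.6794304   1.34871377]
 [ 0.97957696  0.13157279 -0.15204467  0.15120232]
 [-0.01793077 -0.69600412 -0.71781387  1.01669171]] [[403.38605094   0.         257.31586765]
 [  0.         403.38605094 199.70101145]
 [  0.           0.           1.        ]]
top [[ 2.28798796e-02 -9.78156470e-01  2.06606947e-01  1.77123116e-01]
 [-9.99736771e-01 -2.27379678e-02  3.06169113e-03 -4.29415106e-02]
 [ 1.70300911e-03 -2.06622613e-01 -9.78419233e-01  1.84524079e+00]] [[466.40260645   0.         260.24207906]
 [  0.         466.40260645 199.25525914]
 [  0.           0.           1.        ]]
[[ 9.67961499e-01  2.51098580e-01 -1.99378958e-04]
 [ 2.51098563e-01 -9.67960124e-01  1.64625761e-03]
 [ 2.20382067e-04 -1.64357775e-03 -9.99998625e-01]]
```

View pics/scene0.png

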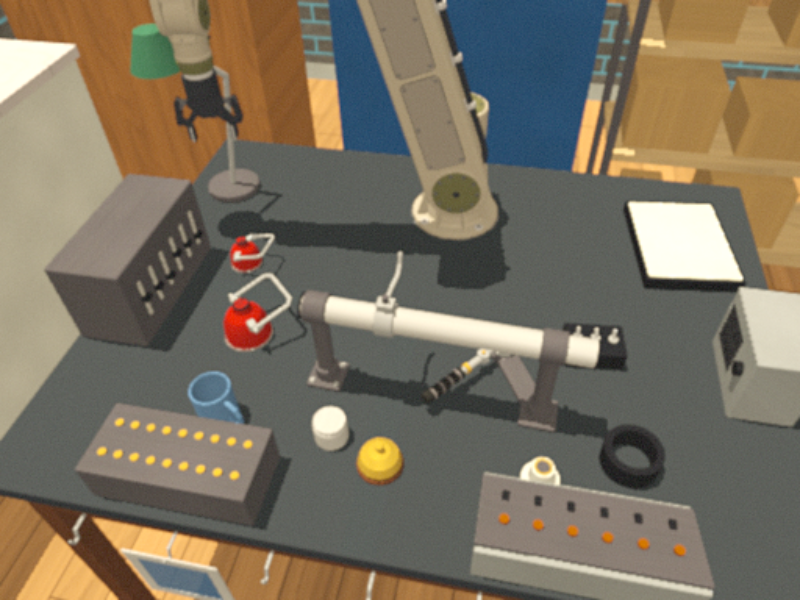

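View pics/top0.png

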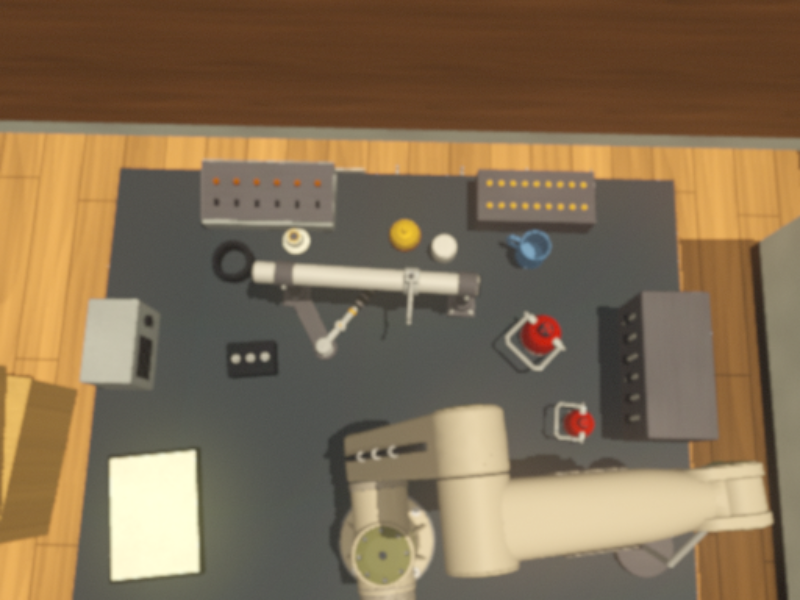

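Candidates for the lamp: the large red hood at scene (247,325) / top (541,335), and the small red one at scene (246,254) / top (579,423). I choose the large one. There is only one wrench, with its bolt head at top (325,347) and its grip running under the tube at scene (430-480,395-360). The empty hook is at top (410,300) and scene (392,285).

```bash
python3 - <<'E'
from h import *
D={n:dict(np.load(n+"0.npz")) for n in("scene","top")}
W={n:cloud(D[n]) for n in D}
# tube: points high up
for n in D:
    w=W[n].reshape(-1,3); m=(w[:,2]>.19)&(w[:,2]<.3)&(w[:,0]>.3)&(w[:,0]<.8)&(w[:,1]>-.3)&(w[:,1]<.5)
    q=w[m]; print(n,"tubepts",len(q),q.min(0),q.max(0))
    t=q[(q[:,2]>.215)&(q[:,2]<.23)]; 
    c,vv=np.median(t,0),None
    l=cv2.fitLine(t[:,:2].astype(np.float32),cv2.DIST_HUBER,0,.01,.01).ravel(); print(" line",l, "ymin/max",np.nanpercentile(t[:,1],[0.5,99.5]))
def P(n,u,v):
    return np.round(world(D[n],u*.64,v*.64),3)
for n,pts in dict(top=dict(bolt=(325,347),tube0=(258,272),tube1=(475,284),hooktip=(409,322),hookring=(410,273),lamp=(541,335),wj=(340,327),wg=(352,310),bail0=(508,340),bailc=(540,368)),
  scene=dict(bolt=(487,354),g0=(430,395),g1=(465,370),hooktip=(401,255),lamp=(247,325),ring=(386,310),tb0=(305,300),tb1=(597,350))).items():
    for k,(u,v) in pts.items(): print(n,k,P(n,u,v))
# red hoods
for n in D:
    c=D[n]["color"].astype(int); m=((c[...,2]>120)&(c[...,1]<60)&(c[...,0]<60)).astype(np.uint8)
    k,lab,st,ce=cv2.connectedComponentsWithStats(m)
    for i in range(1,k):
        if st[i,4]>40:
            w=W[n][lab==i]; print(n,"red",ce[i]/.64,st[i,4],np.nanpercentile(w,2,axis=0).round(3),np.nanpercentile(w,98,axis=0).round(3))
d=D["top"]; cv2.imwrite("pics/c1.png",np.hstack([cv2.resize(d["color"][165:240,150:280],None,fx=3,fy=3,interpolation=2),cv2.resize(d["color"][190:265,300:390],None,fx=3,fy=3,interpolation=2)]))
d=D["scene"]; cv2.imwrite("pics/c2.png",cv2.resize(d["color"][130:280,130:350],None,fx=3.6,fy=3.6,interpolation=2))
E
```

```text
scene tubepts 3636 [ 0.48623667 -0.2070335   0.19016802] [0.64197474 0.32131331 0.26517708]
 line [0.03288542 0.99945915 0.61368394 0.11568156] ymin/max [-0.20267107  0.31913626]
top tubepts 2091 [ 0.48505687 -0.20472156  0.1905247 ] [0.63659649 0.32437223 0.2650283 ]
 line [0.04062495 0.9991745  0.5993224  0.05850808] ymin/max [-0.20367485  0.31860214]
top bolt [0.461 0.164 0.047]
top tube0 [0.604 0.306 0.224]
top tube1 [ 0.587 -0.193  0.223]
top hooktip [ 0.487 -0.044  0.265]
top hookring [ 0.604 -0.044  0.246]
top lamp [ 0.498 -0.369  0.081]
top wj [0.512 0.129 0.051]
top wg [0.558 0.101 0.045]
top bail0 [ 0.482 -0.287  0.09 ]
top bailc [ 0.415 -0.363  0.092]
scene bolt [0.518 0.137 0.051]
scene g0 [0.639 0.042 0.05 ]
scene g1 [0.566 0.099 0.05 ]
scene hooktip [ 0.491 -0.04   0.261]
scene lamp [ 0.545 -0.359  0.066]
scene ring [ 0.609 -0.043  0.235]
scene tb0 [ 0.605 -0.192  0.229]
scene tb1 [0.624 0.316 0.223]
scene red [244.62797619 246.63690476] 105 [ 0.275 -0.499  0.038] [ 0.311 -0.442  0.075]
scene red [246.66666667 263.70833333] 75 [ 0.29  -0.487  0.007] [ 0.328 -0.436  0.033]
scene red [244.31945691 324.74472621] 557 [ 0.495 -0.411  0.014] [ 0.561 -0.332  0.098]
top red [541.76481763 334.29901216] 329 [ 0.466 -0.414  0.027] [ 0.549 -0.339  0.1  ]
top red [578.79323899 422.6120283 ] 159 [ 0.264 -0.494  0.029] [ 0.314 -0.442  0.073]
```

View pics/c2.png

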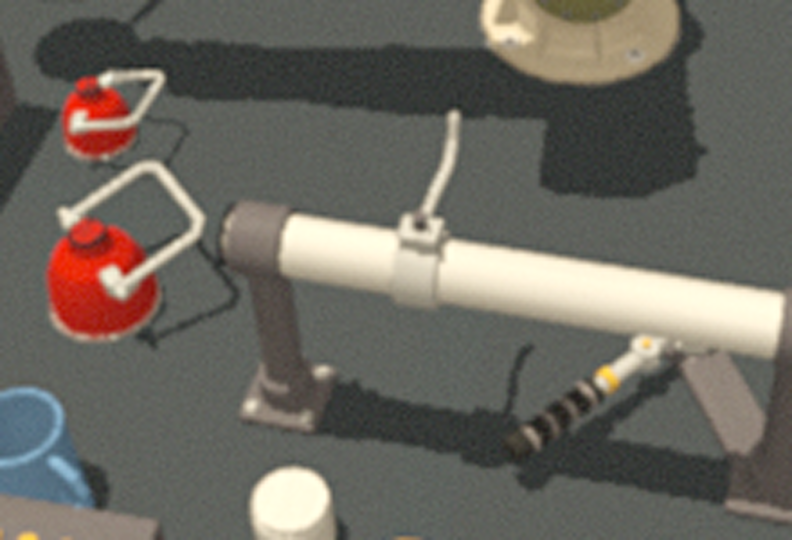

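View pics/c1.png

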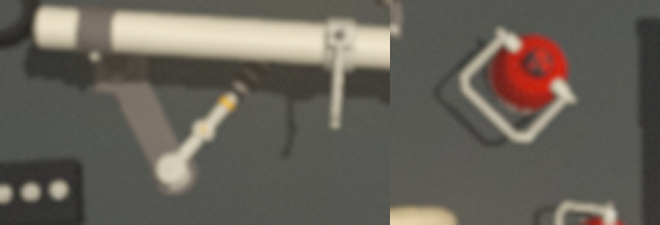

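The crops show the larger hood with its folded bail pointing to the robot's side. The hook tip points at the robot, and the wrench runs from the bolt under the tube with its striped grip at crop px (510-600, 445-385). Next I fit the wrench and the lamp.

```bash
cat >> h.py <<'E'
def rows(*tg):
    "targets (pos, Rotation) -> tool-frame shift mm and rotvec from the present pose"
    p,r=tool()
    for P,Q in tg:
        print((r.inv().apply(np.array(P)-p)*1000).round(0).tolist(), (r.inv()*Q).as_rotvec().round(3).tolist())
def ori(yaw,tilt,az=None):
    "tool down with x axis at yaw (deg); then z tilted by tilt (deg) towards azimuth az"
    y=np.radians(yaw); b=R.from_matrix(np.array([[np.cos(y),np.sin(y),0],[np.sin(y),-np.cos(y),0],[0,0,-1.]]))
    if az is None: return b
    a=np.radians(az); return R.from_rotvec(np.radians(tilt)*np.array([np.sin(a),-np.cos(a),0]))*b
E
python3 - <<'E'
from h import *
for n in("scene","top"):
    D=dict(np.load(n+"0.npz"));w=cloud(D).reshape(-1,3)
    B=np.array([.461,.164]);e=w[:,:2]-B
    for a,b in((-.03,.03),):
        m=(np.hypot(*e.T)<.03)&(w[:,2]>.03)&(w[:,2]<.08); print(n,"bolt",w[m].mean(0),m.sum(),w[m][:,2].max())
    d=np.array([np.cos(-.6),np.sin(-.6)]); s=e@d; l=e@[-d[1],d[0]]
    m=(s>.05)&(s<.24)&(abs(l)<.03)&(w[:,2]>.03)&(w[:,2]<.08); q=w[m]
    L=cv2.fitLine(q[:,:2].astype(np.float32),cv2.DIST_HUBER,0,.01,.01).ravel(); print(n,m.sum(),L,np.degrees(np.arctan2(L[1],L[0])),"s",s[m].max(),np.median(q[:,2]))
    # bail: whitish points z>.07 round the lamp
    c=D["color"].reshape(-1,3).astype(int); m=(c.min(1)>120)&(abs(w[:,0]-.46)<.11)&(abs(w[:,1]+.36)<.11)&(w[:,2]>.055)&(w[:,2]<.12); q=w[m]
    box=cv2.minAreaRect(q[:,:2].astype(np.float32)); print("bail",m.sum(),box,cv2.boxPoints(box).round(3).tolist(),np.percentile(q[:,2],[5,50,95]))
Q=ori(146,30,-34)
print(Q.as_matrix().round(2))
rows(((.40,.10,.27),ori(146,0)))
E
```

```text
<stdin>:6: RuntimeWarning: Mean of empty slice.
  ret = um.true_divide(
Traceback (most recent call last):
ValueError: zero-size array to reduction operation maximum which has no identity
```

```bash
python3 - <<'E'
from h import *
for n in("scene","top"):
    D=dict(np.load(n+"0.npz"));w=cloud(D).reshape(-1,3)
    B=np.array([.461,.164]);e=w[:,:2]-B
    m=(np.hypot(*e.T)<.03)&(w[:,2]>.03)&(w[:,2]<.08)
    if m.any(): print(n,"bolt",w[m].mean(0),m.sum(),w[m][:,2].max())
    d=np.array([np.cos(-.6),np.sin(-.6)]); s=e@d; l=e@[-d[1],d[0]]
    m=(s>.05)&(s<.24)&(abs(l)<.03)&(w[:,2]>.03)&(w[:,2]<.08); q=w[m]
    L=cv2.fitLine(q[:,:2].astype(np.float32),cv2.DIST_HUBER,0,.01,.01).ravel(); print(n,m.sum(),L,np.degrees(np.arctan2(L[1],L[0])),"s",s[m].max(),np.median(q[:,2]))
    c=D["color"].reshape(-1,3).astype(int); m=(c.min(1)>120)&(abs(w[:,0]-.46)<.11)&(abs(w[:,1]+.36)<.11)&(w[:,2]>.055)&(w[:,2]<.12); q=w[m]
    box=cv2.minAreaRect(q[:,:2].astype(np.float32)); print("bail",m.sum(),box,cv2.boxPoints(box).round(3).tolist(),np.percentile(q[:,2],[5,50,95]))
print(ori(146,30,-34).as_matrix().round(2))
rows(((.40,.10,.27),ori(146,0)))
E
```

```text
scene 377 [ 0.80676854 -0.59086764  0.6028675   0.06912275] -36.2186 s 0.22775539537650624 0.052508137105535146
bail 256 ((0.48277533054351807, -0.34746432304382324), (0.13139182329177856, 0.10416411608457565), 45.43671417236328) [[0.4000000059604645, -0.3580000102519989], [0.4740000069141388, -0.4309999942779541], [0.5659999847412109, -0.3370000123977661], [0.492000013589859, -0.2639999985694885]] [0.066163   0.08145156 0.09700782]
top bolt [0.46648374 0.16554459 0.04927005] 85 0.06012767331847435
top 180 [ 0.77574503 -0.6310465   0.5618038   0.09160011] -39.127373 s 0.19049396813213257 0.050067172787358616
bail 196 ((0.479618638753891, -0.3496077060699463), (0.13022398948669434, 0.10484327375888824), 46.556827545166016) [[0.3970000147819519, -0.3610000014305115], [0.4729999899864197, -0.43299999833106995], [0.5619999766349792, -0.33799999952316284], [0.4860000014305115, -0.26600000262260437]] [0.06513385 0.08039306 0.09673216]
[[-0.72  0.56  0.41]
 [ 0.48  0.83 -0.28]
 [-0.5   0.   -0.87]]
[412.0, -571.0, -75.0] [-0.001, -0.002, -2.294]
```

>>> apply_moves(rows=[{"xyz": [0, 0, -75], "turn": [0, 0, -0.12], "grip": 0}, {"xyz": [40, -40, -75], "turn": [0, 0, -0.24], "grip": 0}, {"xyz": [412, -571, -75], "turn": [0, 0, -2.294], "grip": 0}, {"xyz": [412, -571, -75], "turn": [0, 0, -2.294], "grip": 0}, {"xyz": [412, -571, -75], "turn": [0, 0, -2.294], "grip": 0}, {"xyz": [412, -571, -75], "turn": [0, 0, -2.294], "grip": 0}, {"xyz": [412, -571, -75], "turn": [0, 0, -2.294], "grip": 0}, {"xyz": [412, -571, -75], "turn": [0, 0, -2.294], "grip": 0}, {"xyz": [412, -571, -75], "turn": [0, 0, -2.294], "grip": 0}, {"xyz": [412, -571, -75], "turn": [0, 0, -2.294], "grip": 0}, {"xyz": [412, -571, -75], "turn": [0, 0, -2.294], "grip": 0}, {"xyz": [412, -571, -75], "turn": [0, 0, -2.294], "grip": 0}])

```text
clock: 1.1
tcp_pos: [0.3102, -0.1342, 0.2646]
orientation: [0.0, 0.641, 0.767, 0.0]
wrist_force: [0.1, -0.3, 0.3]
finger_gap: -0.0001
grip_force: 0.0
```

```bash
python3 - <<'E'
from h import *
print(env.get_state()["joint_pos"].round(2))
rows(((.40,.10,.27),ori(146,0)))
E
```

```text
[-0.65 -0.16 -0.31  1.43  0.    0.75]
[215.0, 130.0, -5.0] [0.0, 0.0, -0.799]
```

>>> apply_moves(rows=[{"xyz": [215, 130, -5], "turn": [0, 0, -0.799], "grip": 0}, {"xyz": [215, 130, -5], "turn": [0, 0, -0.799], "grip": 0}, {"xyz": [215, 130, -5], "turn": [0, 0, -0.799], "grip": 0}, {"xyz": [215, 130, -5], "turn": [0, 0, -0.799], "grip": 0}, {"xyz": [215, 130, -5], "turn": [0, 0, -0.799], "grip": 0}, {"xyz": [215, 130, -5], "turn": [0, 0, -0.799], "grip": 0}, {"xyz": [215, 130, -5], "turn": [0, 0, -0.799], "grip": 0}, {"xyz": [215, 130, -5], "turn": [0, 0, -0.799], "grip": 0}])

```text
clock: 1.77
tcp_pos: [0.4013, 0.1004, 0.2691]
orientation: [-0.001, 0.292, 0.957, -0.0]
wrist_force: [-0.1, -0.0, -0.2]
finger_gap: -0.0002
grip_force: 0.0
```

```bash
python3 - <<'E'
from h import *
print(env.get_state()["joint_pos"].round(2))
Q=ori(144,30,-36)
rows(((.532,.158,.186),Q))
d=cam("wrist"); np.savez("w1.npz",**d); cv2.imwrite("pics/w1.png",cv2.resize(d["color"],(800,600)))
E
```

```text
[ 0.05 -0.01 -0.16  1.43 -0.    0.64]
[-76.0, 121.0, 83.0] [0.009, -0.525, 0.036]
```

View pics/w1.png

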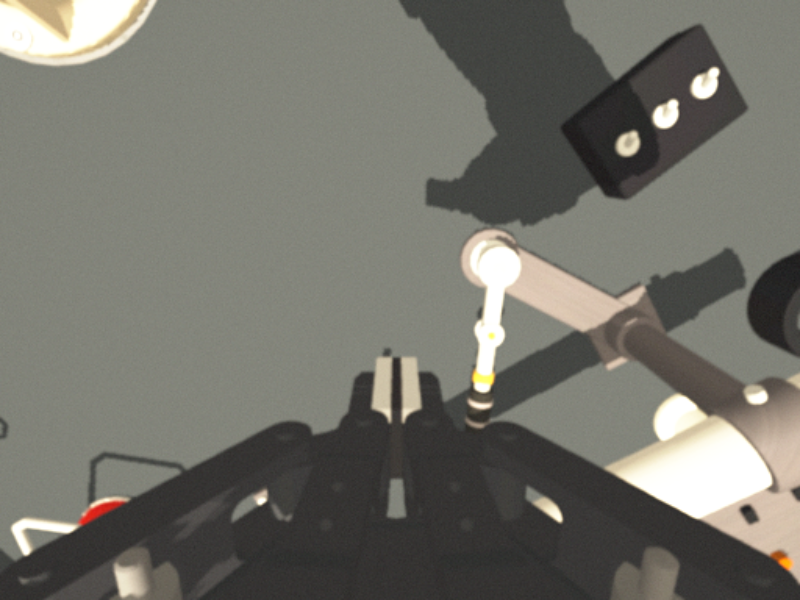

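Wrist view: the bolt head is at (500,265), the joint pin at (488,335), the yellow ring at (483,378) and the grip near (478,410). I use its depth as the second view.

```bash
python3 - <<'E'
from h import *
D=dict(np.load("w1.npz"))
for k,(u,v) in dict(bolt=(500,265),pin=(488,335),ring=(483,378),grip=(478,412)).items(): print(k,world(D,u*.64,v*.64).round(4))
E
```

```text
bolt [0.4654 0.1706 0.0514]
pin [0.5166 0.127  0.0548]
ring [0.5533 0.1001 0.0532]
grip [0.5811 0.0772 0.0559]
```

>>> apply_moves(rows=[{"xyz": [-76, 121, 83], "turn": [0, -0.525, 0.036], "grip": 0}, {"xyz": [-76, 121, 83], "turn": [0, -0.525, 0.036], "grip": 0}, {"xyz": [-76, 121, 83], "turn": [0, -0.525, 0.036], "grip": 0}, {"xyz": [-76, 121, 83], "turn": [0, -0.525, 0.036], "grip": 0}, {"xyz": [-76, 121, 83], "turn": [0, -0.525, 0.036], "grip": 0}, {"xyz": [-76, 121, 83], "turn": [0, -0.525, 0.036], "grip": 0}, {"xyz": [-76, 121, 83], "turn": [0, -0.525, 0.036], "grip": 0}])

```text
clock: 2.4
tcp_pos: [0.5314, 0.1536, 0.1861]
orientation: [0.247, 0.303, 0.917, -0.077]
wrist_force: [-0.0, 0.2, 0.3]
finger_gap: 0.0
grip_force: 0.0
```

```bash
python3 - <<'E'
from h import *
print(env.get_state()["joint_pos"].round(2)); rows(((.605,.105,.03),ori(144,30,-36)))
E
```

```text
[ 0.4   0.06 -0.42  0.8  -0.44  0.97]
[2.0, 3.0, 179.0] [0.003, -0.0, -0.01]
```

>>> apply_moves(rows=[{"xyz": [2, 3, 40], "turn": [0, 0, 0], "grip": 0}, {"xyz": [2, 3, 80], "turn": [0, 0, 0], "grip": 0}, {"xyz": [2, 3, 110], "turn": [0, 0, 0], "grip": 0}, {"xyz": [2, 3, 130], "turn": [0, 0, 0], "grip": 0}, {"xyz": [2, 3, 150], "turn": [0, 0, 0], "grip": 0}, {"xyz": [2, 3, 165], "turn": [0, 0, 0], "grip": 0}, {"xyz": [2, 3, 179], "turn": [0, 0, 0], "grip": 0}, {"xyz": [2, 3, 179], "turn": [0, 0, 0], "grip": 0}])

```text
clock: 3.07
tcp_pos: [0.6065, 0.1033, 0.0301]
orientation: [0.247, 0.304, 0.917, -0.077]
wrist_force: [-0.2, 0.5, 0.4]
finger_gap: 0.0
grip_force: 0.0
```

```bash
cat > swing.py <<'E'
import sys
from h import *
# rigid rotation of the tool clockwise about the bolt by given degrees
B=np.array([.465,.169,0]); p,r=tool()
e=p-B; th=np.degrees(np.arctan2(e[1],e[0])); print("r",np.hypot(*e[:2]),"az",th,"z",p[2],"F",env.get_state()["wrist_force"].round(1),env.get_state()["joint_pos"].round(2))
out=[]
for a in map(float,sys.argv[1:]):
    q=R.from_rotvec([0,0,-np.radians(a)]); P=B+q.apply(e); P[2]=.03
    print(a,(r.inv().apply(P-p)*1000).round(1).tolist(),(r.inv()*q*r).as_rotvec().round(3).tolist())
E
python3 swing.py 2 4 6 8 10 12 14 16 18 20 22 24
```

```text
r 0.1560372523878177 az -24.916455694223945 z 0.030068121751491067 F [-0.2  0.5  0.4] [ 0.25  0.29 -0.58  0.35 -0.39  0.82]
2.0 [-0.9, -5.4, 0.5] [0.017, -0.0, 0.03]
4.0 [-1.6, -10.7, 0.9] [0.035, -0.001, 0.06]
6.0 [-2.2, -16.1, 1.2] [0.052, -0.001, 0.091]
8.0 [-2.6, -21.6, 1.4] [0.07, -0.001, 0.121]
10.0 [-2.8, -27.0, 1.4] [0.087, -0.001, 0.151]
12.0 [-2.9, -32.5, 1.4] [0.105, -0.002, 0.181]
14.0 [-2.8, -37.9, 1.3] [0.122, -0.002, 0.212]
16.0 [-2.6, -43.3, 1.1] [0.14, -0.002, 0.242]
18.0 [-2.2, -48.8, 0.8] [0.157, -0.003, 0.272]
20.0 [-1.6, -54.2, 0.4] [0.175, -0.003, 0.302]
22.0 [-0.8, -59.5, -0.0] [0.192, -0.003, 0.333]
24.0 [0.1, -64.9, -0.6] [0.209, -0.004, 0.363]
```

>>> apply_moves(rows=[{"xyz": [-1, -5.5, 0.5], "turn": [0.017, 0, 0.03], "grip": 0}, {"xyz": [-1.5, -10.5, 1], "turn": [0.035, -0.001, 0.06], "grip": 0}, {"xyz": [-2, -16, 1], "turn": [0.052, -0.001, 0.091], "grip": 0}, {"xyz": [-2.5, -21.5, 1.5], "turn": [0.07, -0.001, 0.121], "grip": 0}, {"xyz": [-3, -27, 1.5], "turn": [0.087, -0.001, 0.151], "grip": 0}, {"xyz": [-3, -32.5, 1.5], "turn": [0.105, -0.002, 0.181], "grip": 0}, {"xyz": [-3, -38, 1.5], "turn": [0.122, -0.002, 0.212], "grip": 0}, {"xyz": [-2.5, -43.5, 1], "turn": [0.14, -0.002, 0.242], "grip": 0}, {"xyz": [-2, -49, 1], "turn": [0.157, -0.003, 0.272], "grip": 0}, {"xyz": [-1.5, -54, 0.5], "turn": [0.175, -0.003, 0.302], "grip": 0}, {"xyz": [-1, -59.5, 0], "turn": [0.192, -0.003, 0.333], "grip": 0}, {"xyz": [0, -65, -0.5], "turn": [0.209, -0.004, 0.363], "grip": 0}])

```text
clock: 4.07
tcp_pos: [0.5684, 0.0532, 0.0332]
orientation: [0.228, 0.488, 0.833, -0.125]
wrist_force: [-0.6, -0.2, 0.2]
finger_gap: -0.0
grip_force: 0.0
```

```bash
python3 swing.py 1 2 3 4 5 6
```

```text
r 0.15529327522154016 az -48.23065212917558 z 0.033175686978974994 F [-0.6 -0.2  0.2] [ 0.24  0.33 -0.48  0.59 -0.5   1.25]
1.0 [1.1, -2.7, 3.0] [0.009, -0.0, 0.015]
2.0 [0.6, -5.4, 3.2] [0.018, -0.0, 0.03]
3.0 [0.2, -8.0, 3.4] [0.026, -0.001, 0.045]
4.0 [-0.2, -10.7, 3.6] [0.035, -0.001, 0.06]
5.0 [-0.5, -13.4, 3.7] [0.044, -0.001, 0.075]
6.0 [-0.8, -16.1, 3.9] [0.053, -0.001, 0.091]
```

```bash
python3 - <<'E'
from h import *
a=cam("wrist")["color"]; b=cam("scene")["color"]
cv2.imwrite("pics/w2.png",np.hstack([cv2.resize(a,(400,300)),cv2.resize(b[110:290,150:390],(400,300))]))
E
```

```text
(no output)
```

View pics/w2.png

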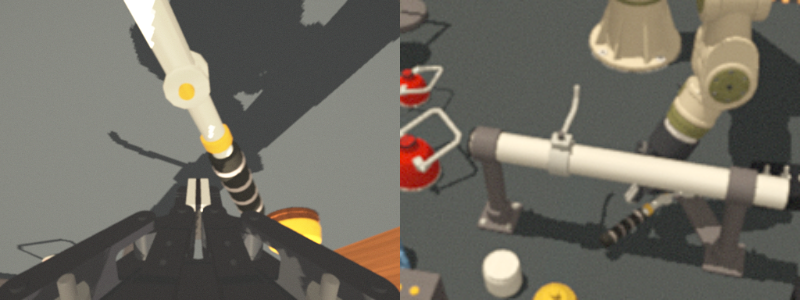

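The wrist view (left half) shows the handle from (130,0) to (260,210), to the right of the fingertips at (198,185). I measure the handle again to see whether it moved.

```bash
python3 - <<'E'
from h import *
d=cam("wrist");W=cloud(d)
f=512/400
for k,(u,v) in dict(a=(160,50),pin=(187,91),ring=(213,137),g=(238,170),gend=(258,205),tip=(198,185)).items(): print(k,world(d,u*f,v*f).round(4))
s=cam("scene");
for k,(u,v) in dict(gend=(607,240),mid=(630,222)).items(): print("scene",k,world(s,150+(u-400)*.6,110+v*.6).round(4))
print(tool()[0])
E
```

```text
a [0.4987 0.1405 0.0509]
pin [0.517  0.1318 0.058 ]
ring [0.5487 0.1061 0.0504]
g [0.5795 0.0903 0.0543]
gend [0.6269 0.0571 0.053 ]
tip [0.5513 0.0819 0.0712]
scene gend [0.6472 0.0408 0.0555]
scene mid [0.5981 0.0743 0.0529]
[0.56836161 0.05381833 0.03219011]
```

The handle has not moved (still about -36°) and the finger is now on its other side. I retract, go back over it, and push again in smaller steps, reading the force each time.

```bash
python3 - <<'E'
from h import *
p,r=tool(); Q=ori(144,30,-36); T=np.array([.612,.114,.024]); z=Q.as_matrix()[:,2]
rows((T-.085*z,Q),(T,Q))
E
```

```text
[28.0, 51.0, -91.0] [-0.202, 0.004, -0.374]
[31.0, 68.0, -8.0] [-0.202, 0.004, -0.374]
```

>>> apply_moves(rows=[{"xyz": [0, 0, -35], "turn": [0, 0, 0], "grip": 0}, {"xyz": [0, 0, -75], "turn": [0, 0, 0], "grip": 0}, {"xyz": [0, 0, -91], "turn": [-0.04, 0, -0.08], "grip": 0}, {"xyz": [14, 25, -91], "turn": [-0.1, 0.002, -0.18], "grip": 0}, {"xyz": [28, 51, -91], "turn": [-0.202, 0.004, -0.374], "grip": 0}, {"xyz": [28, 51, -91], "turn": [-0.202, 0.004, -0.374], "grip": 0}, {"xyz": [28, 51, -91], "turn": [-0.202, 0.004, -0.374], "grip": 0}, {"xyz": [29, 57, -60], "turn": [-0.202, 0.004, -0.374], "grip": 0}, {"xyz": [30, 63, -30], "turn": [-0.202, 0.004, -0.374], "grip": 0}, {"xyz": [31, 68, -8], "turn": [-0.202, 0.004, -0.374], "grip": 0}, {"xyz": [31, 68, -8], "turn": [-0.202, 0.004, -0.374], "grip": 0}])

```text
clock: 5.18
tcp_pos: [0.6094, 0.1125, 0.019]
orientation: [0.243, 0.3, 0.919, -0.083]
wrist_force: [-0.3, -0.6, -0.1]
finger_gap: 0.0
grip_force: 0.0
```

```bash
python3 - <<'E'
from h import *
d=cam("wrist"); np.savez("w3.npz",**d); a=d["color"]
cv2.imwrite("pics/w3.png",cv2.resize(a[40:340,120:460],None,fx=1.8,fy=1.8))
E
sed -i 's/P\[2\]=.03$/P[2]=.026/' swing.py; python3 swing.py 2 4 6 8 10
```

```text
r 0.15497121747083836 az -21.122224734953 z 0.020616657004943792 F [-0.6  0.6 -0.5] [ 0.27  0.32 -0.56  0.36 -0.4   0.83]
2.0 [-3.8, -5.3, -4.0] [0.017, 0.0, 0.03]
4.0 [-4.8, -10.6, -3.4] [0.035, 0.0, 0.061]
6.0 [-5.6, -15.9, -2.9] [0.052, 0.001, 0.091]
8.0 [-6.2, -21.2, -2.5] [0.069, 0.001, 0.121]
10.0 [-6.7, -26.6, -2.2] [0.087, 0.001, 0.151]
```

View pics/w3.png

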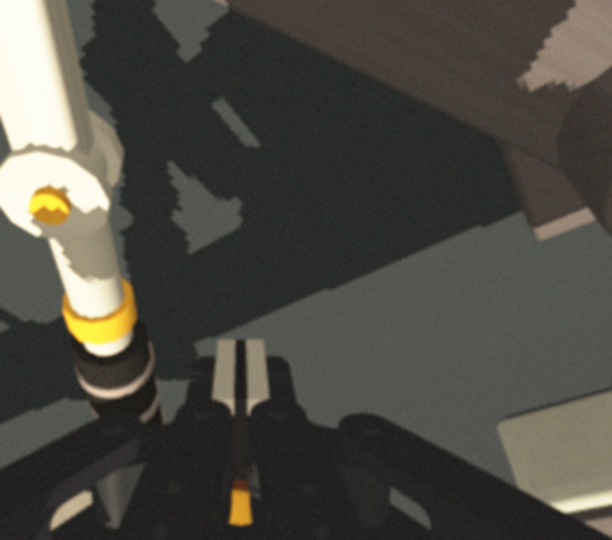

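The crop shows the handle at the left, (60,150) to (130,400), and the fingertips to its right at (240,370). That is the correct side, so I push.

>>> apply_moves(rows=[{"xyz": [-4, -5.5, -3], "turn": [0.017, 0, 0.03], "grip": 0}, {"xyz": [-5, -10.5, -3], "turn": [0.035, 0, 0.061], "grip": 0}, {"xyz": [-5.5, -16, -2.5], "turn": [0.052, 0.001, 0.091], "grip": 0}, {"xyz": [-6, -21, -2], "turn": [0.069, 0.001, 0.121], "grip": 0}, {"xyz": [-6.5, -26.5, -2], "turn": [0.087, 0.001, 0.151], "grip": 0}])

```text
clock: 5.65
tcp_pos: [0.5997, 0.0909, 0.0299]
orientation: [0.238, 0.378, 0.889, -0.101]
wrist_force: [0.4, 0.1, 0.2]
finger_gap: -0.0001
grip_force: 0.0
```

```bash
python3 - <<'E'
from h import *
d=cam("wrist"); np.savez("w4.npz",**d)
g=cam("wrist"); W=cloud(g)
cv2.imwrite("pics/w4.png",g["color"][60:320,150:430])
c=g["color"].astype(int)
# yellow ring
m=(c[...,2]>170)&(c[...,1]>110)&(c[...,0]<80); q=W[m]; q=q[(q[:,2]>.04)&(q[:,2]<.07)]
print("yellow",len(q)); 
e=q[:,:2]-[.465,.169]; rr=np.hypot(*e.T); s=rr<.14
for lo,hi in((.05,.08),(.09,.14)):
    k=(rr>lo)&(rr<hi); print(lo,k.sum(),np.degrees(np.median(np.arctan2(e[k,1],e[k,0]))),np.median(q[k],0))
E
python3 swing.py 2 4 6 8 10
```

```text
yellow 399
0.05 205 -35.30472788876838 [0.5184413  0.13112469 0.05666846]
0.09 194 -32.55723157373384 [0.55725006 0.10884709 0.04793282]
r 0.15588955034677615 az -30.009908178187384 z 0.029724391776831817 F [ 0.4  0.4 -0.1] [ 0.26  0.33 -0.51  0.46 -0.45  1.  ]
2.0 [0.6, -5.3, 3.9] [0.017, 0.0, 0.03]
4.0 [-0.4, -10.6, 4.5] [0.035, 0.0, 0.06]
6.0 [-1.3, -15.9, 5.1] [0.052, 0.0, 0.091]
8.0 [-2.0, -21.3, 5.5] [0.07, 0.0, 0.121]
10.0 [-2.6, -26.7, 5.8] [0.087, 0.0, 0.151]
```

View pics/w4.png

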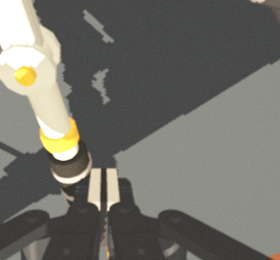

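The picture shows the fingertips (103,175) just reaching the grip (75,175). I continue slightly lower.

>>> apply_moves(rows=[{"xyz": [0, -3, 7], "turn": [0.009, 0, 0.015], "grip": 0}, {"xyz": [-1, -6, 8], "turn": [0.017, 0, 0.03], "grip": 0}, {"xyz": [-1, -9, 8.5], "turn": [0.03, 0, 0.05], "grip": 0}, {"xyz": [-1.5, -12, 9], "turn": [0.04, 0, 0.07], "grip": 0}])

```text
clock: 6.08
tcp_pos: [0.5951, 0.0784, 0.021]
orientation: [0.233, 0.413, 0.873, -0.111]
wrist_force: [1.0, 2.9, 0.4]
finger_gap: 0.0001
grip_force: 0.9
```

```bash
cat > ring.py <<'E'
from h import *
g=cam("wrist"); W=cloud(g); c=g["color"].astype(int)
m=(c[...,2]>170)&(c[...,1]>110)&(c[...,0]<80); q=W[m]; q=q[(q[:,2]>.04)&(q[:,2]<.07)]
e=q[:,:2]-[.465,.169]; rr=np.hypot(*e.T)
for lo,hi in((.05,.08),(.09,.14)):
    k=(rr>lo)&(rr<hi)
    if k.sum()>5: print(lo,k.sum(),np.degrees(np.median(np.arctan2(e[k,1],e[k,0]))),np.median(q[k],0).round(4))
E
python3 ring.py; python3 swing.py 2 4 6 8 10
```

```text
0.05 237 -35.49881840464133 [0.5184 0.131  0.0565]
0.09 539 -35.164947383514125 [0.5559 0.1047 0.0515]
r 0.1586341952033058 az -34.935758806234325 z 0.021024432940686767 F [0.4 1.  0.6] [ 0.25  0.35 -0.49  0.49 -0.47  1.08]
2.0 [-3.7, -5.4, -3.6] [0.017, 0.0, 0.03]
4.0 [-4.8, -10.8, -3.0] [0.035, 0.0, 0.061]
6.0 [-5.7, -16.2, -2.5] [0.052, 0.0, 0.091]
8.0 [-6.4, -21.7, -2.0] [0.07, 0.0, 0.121]
10.0 [-6.9, -27.2, -1.7] [0.087, 0.0, 0.151]
```

```bash
sed -i 's/P\[2\]=.026/P[2]=.020/' swing.py; python3 swing.py 2 4 6 8 10
```

```text
r 0.1586341952033058 az -34.935758806234325 z 0.021024432940686767 F [0.4 1.  0.6] [ 0.25  0.35 -0.49  0.49 -0.47  1.08]
2.0 [-0.7, -5.4, 1.6] [0.017, 0.0, 0.03]
4.0 [-1.8, -10.8, 2.2] [0.035, 0.0, 0.061]
6.0 [-2.7, -16.2, 2.7] [0.052, 0.0, 0.091]
8.0 [-3.4, -21.7, 3.2] [0.07, 0.0, 0.121]
10.0 [-4.0, -27.2, 3.5] [0.087, 0.0, 0.151]
```

>>> apply_moves(rows=[{"xyz": [-0.5, -2.7, 1], "turn": [0.009, 0, 0.015], "grip": 0}, {"xyz": [-0.7, -5.4, 1.5], "turn": [0.017, 0, 0.03], "grip": 0}, {"xyz": [-1.2, -8, 1.8], "turn": [0.026, 0, 0.045], "grip": 0}, {"xyz": [-1.8, -10.8, 2], "turn": [0.035, 0, 0.061], "grip": 0}])

```text
clock: 6.47
tcp_pos: [0.5883, 0.0693, 0.0202]
orientation: [0.229, 0.443, 0.858, -0.119]
wrist_force: [0.6, 3.2, 2.9]
finger_gap: 0.0002
grip_force: 1.3
```

```bash
python3 ring.py; python3 swing.py 2 4 6 8 10 12 14 16
```

```text
0.05 282 -39.9411479101141 [0.515  0.1273 0.0566]
0.09 544 -39.180230581025576 [0.5509 0.0984 0.0516]
r 0.15854719712088214 az -39.12559903177361 z 0.020181085961085254 F [0.6 1.3 1.2] [ 0.25  0.36 -0.48  0.53 -0.49  1.15]
2.0 [-1.1, -5.4, 0.9] [0.017, 0.0, 0.03]
4.0 [-2.2, -10.8, 1.5] [0.035, 0.0, 0.06]
6.0 [-3.0, -16.2, 2.0] [0.052, 0.0, 0.091]
8.0 [-3.7, -21.7, 2.4] [0.07, 0.0, 0.121]
10.0 [-4.3, -27.2, 2.7] [0.087, 0.0, 0.151]
12.0 [-4.7, -32.7, 3.0] [0.105, 0.0, 0.181]
14.0 [-4.9, -38.2, 3.1] [0.122, 0.0, 0.212]
16.0 [-4.9, -43.7, 3.1] [0.139, 0.0, 0.242]
```

The wrench is turning: the pin azimuth went from -35.5° to -39.9°. I continue.

>>> apply_moves(rows=[{"xyz": [-1, -5.4, 1.5], "turn": [0.017, 0, 0.03], "grip": 0}, {"xyz": [-2, -10.8, 2], "turn": [0.035, 0, 0.06], "grip": 0}, {"xyz": [-3, -16.2, 2.5], "turn": [0.052, 0, 0.091], "grip": 0}, {"xyz": [-3.7, -21.7, 3], "turn": [0.07, 0, 0.121], "grip": 0}, {"xyz": [-4.3, -27.2, 3], "turn": [0.087, 0, 0.151], "grip": 0}, {"xyz": [-4.7, -32.7, 3.5], "turn": [0.105, 0, 0.181], "grip": 0}, {"xyz": [-4.9, -38.2, 3.5], "turn": [0.122, 0, 0.212], "grip": 0}, {"xyz": [-4.9, -43.7, 3.5], "turn": [0.139, 0, 0.242], "grip": 0}])

```text
clock: 7.18
tcp_pos: [0.5559, 0.0391, 0.0196]
orientation: [0.211, 0.559, 0.788, -0.15]
wrist_force: [0.8, 1.9, 2.1]
finger_gap: 0.0004
grip_force: 1.5
```

```bash
python3 ring.py; python3 swing.py 1 2 3 4 5 6 7 8
```

```text
0.05 341 -56.222301982993265 [0.5009 0.1154 0.0566]
0.09 521 -54.83828769150426 [0.5284 0.0778 0.051 ]
r 0.15857732565109478 az -55.289382395619256 z 0.019496441786438293 F [-0.   1.9  1.9] [ 0.23  0.4  -0.41  0.7  -0.52  1.45]
1.0 [-0.9, -2.7, -0.1] [0.009, 0.0, 0.015]
2.0 [-1.4, -5.4, 0.3] [0.017, 0.0, 0.03]
3.0 [-2.0, -8.1, 0.6] [0.026, 0.0, 0.045]
4.0 [-2.5, -10.8, 0.9] [0.035, 0.0, 0.06]
5.0 [-2.9, -13.5, 1.1] [0.044, 0.0, 0.076]
6.0 [-3.3, -16.2, 1.4] [0.052, 0.0, 0.091]
7.0 [-3.7, -18.9, 1.6] [0.061, 0.0, 0.106]
8.0 [-4.0, -21.7, 1.8] [0.07, 0.0, 0.121]
```

>>> apply_moves(rows=[{"xyz": [-0.9, -2.7, 0.3], "turn": [0.009, 0, 0.015], "grip": 0}, {"xyz": [-1.4, -5.4, 0.5], "turn": [0.017, 0, 0.03], "grip": 0}, {"xyz": [-2, -8.1, 0.8], "turn": [0.026, 0, 0.045], "grip": 0}, {"xyz": [-2.5, -10.8, 1], "turn": [0.035, 0, 0.06], "grip": 0}, {"xyz": [-2.9, -13.5, 1.2], "turn": [0.044, 0, 0.076], "grip": 0}, {"xyz": [-3.3, -16.2, 1.5], "turn": [0.052, 0, 0.091], "grip": 0}])

```text
clock: 7.73
tcp_pos: [0.5417, 0.0303, 0.0198]
orientation: [0.202, 0.599, 0.758, -0.161]
wrist_force: [-0.1, 2.2, 1.5]
finger_gap: 0.0001
grip_force: 1.3
```

```bash
python3 ring.py; python3 swing.py 1 2 3 4 5 6
```

```text
0.05 336 -62.267985122281914 [0.495  0.1121 0.0566]
0.09 507 -60.791207184546444 [0.5189 0.072  0.0511]
r 0.1585065947946071 az -61.21787286258338 z 0.01970142143347782 F [0.4 1.6 1.4] [ 0.22  0.41 -0.39  0.76 -0.52  1.56]
1.0 [-0.8, -2.7, 0.1] [0.009, 0.0, 0.015]
2.0 [-1.3, -5.4, 0.4] [0.017, 0.0, 0.03]
3.0 [-1.9, -8.1, 0.8] [0.026, 0.0, 0.045]
4.0 [-2.4, -10.8, 1.0] [0.035, 0.0, 0.06]
5.0 [-2.8, -13.5, 1.3] [0.044, 0.0, 0.076]
6.0 [-3.2, -16.2, 1.6] [0.052, 0.0, 0.091]
```

Still turning (about 27°). I repeat the step.

>>> apply_moves(rows=[{"xyz": [-0.9, -2.7, 0.3], "turn": [0.009, 0, 0.015], "grip": 0}, {"xyz": [-1.4, -5.4, 0.5], "turn": [0.017, 0, 0.03], "grip": 0}, {"xyz": [-2, -8.1, 0.8], "turn": [0.026, 0, 0.045], "grip": 0}, {"xyz": [-2.5, -10.8, 1], "turn": [0.035, 0, 0.06], "grip": 0}, {"xyz": [-2.9, -13.5, 1.2], "turn": [0.044, 0, 0.076], "grip": 0}, {"xyz": [-3.3, -16.2, 1.5], "turn": [0.052, 0, 0.091], "grip": 0}])

```text
clock: 8.28
tcp_pos: [0.5282, 0.0228, 0.0211]
orientation: [0.195, 0.638, 0.725, -0.17]
wrist_force: [4.1, 0.8, 4.1]
finger_gap: -0.0003
grip_force: 2.1
```

```bash
python3 ring.py; python3 swing.py 1 2 3 4 5 6
```

```text
0.05 338 -65.08657416724392 [0.4922 0.1107 0.0566]
0.09 579 -63.93772485485099 [0.5136 0.0693 0.0517]
r 0.15932435921137134 az -66.89051313596772 z 0.02092785519128925 F [3.2 0.4 4.7] [ 0.21  0.42 -0.37  0.83 -0.52  1.67]
1.0 [-0.2, -2.7, 1.2] [0.009, -0.0, 0.015]
2.0 [-0.8, -5.4, 1.5] [0.017, -0.0, 0.03]
3.0 [-1.3, -8.1, 1.8] [0.026, -0.0, 0.045]
4.0 [-1.8, -10.8, 2.1] [0.035, -0.0, 0.06]
5.0 [-2.3, -13.5, 2.4] [0.044, -0.0, 0.076]
6.0 [-2.7, -16.3, 2.6] [0.052, -0.0, 0.091]
```

The bolt has bitten: the pin stopped at -65°. The closed fingers ride up the grip, since the force is mostly upward. I back off, retract, and straddle the grip with open fingers so a flat pad does the pushing.

>>> apply_moves(rows=[{"xyz": [0, 4, 0], "turn": [0, 0, 0], "grip": 0}, {"xyz": [0, 9, 0], "turn": [0, 0, 0], "grip": 0}, {"xyz": [0, 15, 0], "turn": [0, 0, 0], "grip": 0}, {"xyz": [0, 15, -35], "turn": [0, 0, 0], "grip": 0}, {"xyz": [0, 15, -75], "turn": [0, 0, 0], "grip": 0.7}, {"xyz": [0, 0, -95], "turn": [0, 0, 0], "grip": 0.7}, {"xyz": [0, 0, -95], "turn": [0, 0, 0], "grip": 0.7}, {"xyz": [0, 0, -95], "turn": [0, 0, 0], "grip": 0.7}])

```text
clock: 9.0
tcp_pos: [0.521, 0.0709, 0.1024]
orientation: [0.194, 0.637, 0.726, -0.17]
wrist_force: [0.6, -0.6, -0.2]
finger_gap: 0.0485
grip_force: 0.0
```

```bash
python3 ring.py; python3 - <<'E'
from h import *
s=env.get_state(); print(s["tcp_pos"],s["finger_gap"])
M=tool()[1].as_matrix(); print(M.round(3))
d=cam("wrist");W=cloud(d).reshape(-1,3); np.savez("w5.npz",**d)
cv2.imwrite("pics/w5.png",cv2.resize(d["color"],None,fx=1.2,fy=1.2))
B=np.array([.465,.169]);e=W[:,:2]-B; a=np.radians(-64); dd=np.array([np.cos(a),np.sin(a)]); nn=np.array([-dd[1],dd[0]])
s_=e@dd; l=e@nn
for lo in np.arange(.06,.23,.015):
    m=(s_>lo)&(s_<lo+.015)&(abs(l)<.03)&(W[:,2]>.035)&(W[:,2]<.075)
    if m.sum()>10: 
        q=l[m]; print(round(lo,3),m.sum(),np.percentile(q,[3,50,97]).round(4),np.percentile(W[m,2],95).round(4))
E
```

```text
0.05 77 -63.47940195435525 [0.4937 0.1111 0.0567]
0.09 58 -59.832668653890806 [0.5201 0.0719 0.0472]
[0.52112363 0.07039823 0.10182332] 0.05575167596051811
[[-0.113  0.992  0.064]
 [ 0.859  0.13  -0.495]
 [-0.499 -0.001 -0.866]]
0.06 691 [-0.0098  0.0031  0.0117] 0.0571
0.075 294 [-0.0058  0.0017  0.0072] 0.0539
0.09 303 [-0.0061  0.002   0.007 ] 0.0518
0.105 348 [-0.0091  0.0019  0.0088] 0.0539
0.12 452 [-0.0106  0.0015  0.01  ] 0.0557
0.135 323 [-0.011   0.002   0.0106] 0.0563
0.15 289 [-0.0112  0.0017  0.0103] 0.0563
0.165 248 [-0.0112  0.0012  0.0095] 0.0559
0.18 225 [-0.0117  0.0012  0.0097] 0.0564
0.195 210 [-0.0123  0.0009  0.0092] 0.0562
0.21 160 [-0.0121  0.0003  0.0088] 0.0559
```

The handle is straight at -64.3°, its centre line passing through the bolt. Now I straddle the grip.

```bash
python3 - <<'E'
from h import *
Q=ori(110,30,-70); T=np.array([.541,.011,.027]); z=Q.as_matrix()[:,2]
rows((T-.06*z,Q),(T,Q))
E
```

```text
[-16.0, 6.0, 35.0] [-0.111, -0.001, -0.189]
[-16.0, 12.0, 95.0] [-0.111, -0.001, -0.189]
```

>>> apply_moves(rows=[{"xyz": [-10, 4, 0], "turn": [-0.06, 0, -0.1], "grip": 0.65}, {"xyz": [-16, 6, 20], "turn": [-0.111, 0, -0.189], "grip": 0.65}, {"xyz": [-16, 6, 35], "turn": [-0.111, 0, -0.189], "grip": 0.65}, {"xyz": [-16, 8, 55], "turn": [-0.111, 0, -0.189], "grip": 0.65}, {"xyz": [-16, 10, 75], "turn": [-0.111, 0, -0.189], "grip": 0.65}, {"xyz": [-16, 12, 95], "turn": [-0.111, 0, -0.189], "grip": 0.65}, {"xyz": [-16, 12, 95], "turn": [-0.111, 0, -0.189], "grip": 0.65}])

```text
clock: 9.68
tcp_pos: [0.5379, 0.0085, 0.024]
orientation: [0.21, 0.555, 0.791, -0.15]
wrist_force: [-1.2, -1.0, 1.2]
finger_gap: 0.0553
grip_force: 0.0
```

```bash
sed -i 's/P\[2\]=.020/P[2]=.027/' swing.py; python3 ring.py; python3 swing.py 1 2 3 4 5 6; python3 - <<'E'
from h import *
g=cam("wrist");cv2.imwrite("pics/w6.png",cv2.resize(g["color"],None,fx=1.2,fy=1.2))
E
```

```text
0.05 479 -63.75972674534445 [0.4936 0.111  0.0566]
0.09 646 -63.795222040451684 [0.5134 0.07   0.0515]
r 0.1758567374212236 az -65.30511968918866 z 0.025592836859604624 F [0.5 0.1 0.2] [ 0.18  0.34 -0.49  0.65 -0.51  1.38]
1.0 [-0.9, -3.1, -1.1] [0.009, 0.0, 0.015]
2.0 [-1.0, -6.1, -1.0] [0.017, 0.0, 0.03]
3.0 [-1.2, -9.2, -0.9] [0.026, 0.0, 0.045]
4.0 [-1.2, -12.3, -0.9] [0.035, 0.0, 0.061]
5.0 [-1.2, -15.3, -0.9] [0.044, 0.0, 0.076]
6.0 [-1.2, -18.4, -0.9] [0.052, 0.0, 0.091]
```

View pics/w6.png

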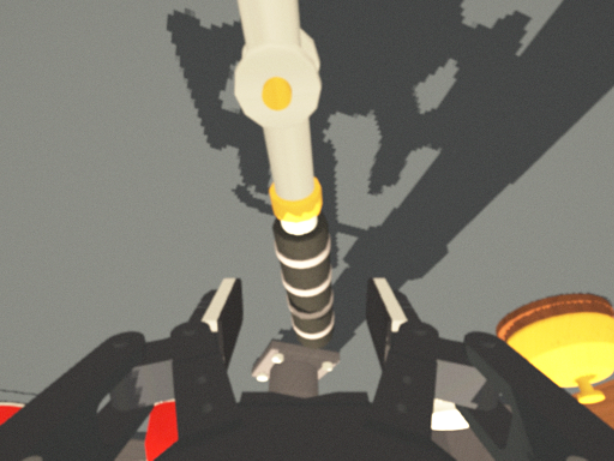

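Picture: the open pads at (220,310) and (385,310) straddle the striped grip at (310,290). Now I push with the right-hand pad.

>>> apply_moves(rows=[{"xyz": [-1, -3, -0.5], "turn": [0.009, 0, 0.015], "grip": 0.65}, {"xyz": [-1, -6, -0.5], "turn": [0.017, 0, 0.03], "grip": 0.65}, {"xyz": [-1, -9, -0.5], "turn": [0.026, 0, 0.045], "grip": 0.65}, {"xyz": [-1, -12, -0.5], "turn": [0.035, 0, 0.061], "grip": 0.65}, {"xyz": [-1, -15, -0.5], "turn": [0.044, 0, 0.076], "grip": 0.65}, {"xyz": [-1, -18, -0.5], "turn": [0.052, 0, 0.091], "grip": 0.65}])

```text
clock: 10.28
tcp_pos: [0.5239, 0.0043, 0.0294]
orientation: [0.204, 0.596, 0.761, -0.159]
wrist_force: [1.4, -0.1, -0.7]
finger_gap: 0.0556
grip_force: 0.0
```

```bash
python3 ring.py; python3 swing.py 1 2 3 4 5 6 
```

```text
0.05 438 -63.87987942653223 [0.4934 0.111  0.0566]
0.09 389 -62.71384571092913 [0.5146 0.0717 0.0506]
r 0.1748916302985458 az -70.48125955895699 z 0.029218891912222662 F [ 0.1 -0.2  0.4] [ 0.18  0.35 -0.46  0.72 -0.52  1.5 ]
1.0 [0.9, -3.0, 2.1] [0.009, -0.0, 0.015]
2.0 [0.7, -6.1, 2.2] [0.017, -0.0, 0.03]
3.0 [0.5, -9.1, 2.2] [0.026, -0.0, 0.045]
4.0 [0.4, -12.2, 2.3] [0.035, -0.0, 0.06]
5.0 [0.4, -15.2, 2.3] [0.044, -0.0, 0.076]
6.0 [0.4, -18.3, 2.3] [0.052, -0.0, 0.091]
```

Contact is about here. I push on 5° (15 mm), then measure.

>>> apply_moves(rows=[{"xyz": [1, -3, 2], "turn": [0.009, 0, 0.015], "grip": 0.65}, {"xyz": [1, -6, 2], "turn": [0.017, 0, 0.03], "grip": 0.65}, {"xyz": [0.5, -9, 2], "turn": [0.026, 0, 0.045], "grip": 0.65}, {"xyz": [0.5, -12, 2], "turn": [0.035, 0, 0.06], "grip": 0.65}, {"xyz": [0.5, -15, 2], "turn": [0.044, 0, 0.076], "grip": 0.65}, {"xyz": [0.5, -15, 2], "turn": [0.044, 0, 0.076], "grip": 0.65}])

```text
clock: 10.83
tcp_pos: [0.5091, -0.0002, 0.027]
orientation: [0.197, 0.628, 0.734, -0.168]
wrist_force: [0.1, 0.7, -0.5]
finger_gap: 0.0556
grip_force: 0.0
```

```bash
python3 ring.py; python3 swing.py 1 2 3 4 5 6 
```

```text
0.05 470 -63.727363061263425 [0.4936 0.1109 0.0566]
0.09 648 -63.18125075499958 [0.5147 0.07   0.0517]
r 0.17481375299309676 az -75.28120387818956 z 0.026995279609108122 F [ 0.2 -0.7 -0.8] [ 0.17  0.36 -0.45  0.77 -0.52  1.59]
1.0 [-0.2, -3.0, 0.1] [0.009, -0.0, 0.015]
2.0 [-0.4, -6.1, 0.2] [0.017, -0.0, 0.03]
3.0 [-0.6, -9.1, 0.3] [0.026, -0.0, 0.045]
4.0 [-0.7, -12.2, 0.4] [0.035, -0.0, 0.06]
5.0 [-0.8, -15.2, 0.4] [0.044, -0.0, 0.076]
6.0 [-0.8, -18.3, 0.4] [0.052, -0.0, 0.091]
```

There is no contact although the pad should overlap the bar. I check where the fingertips really are relative to the reported TCP.

```bash
python3 - <<'E'
from h import *
p,r=tool()
def ana(n,D,p,r,name):
    W=cloud(D).reshape(-1,3); L=r.inv().apply(W-p)*1000
    m=(abs(L[:,0])<25)&(abs(L[:,1])<70)&(L[:,2]>-110)&(L[:,2]<15)&(W[:,2]>.062); q=L[m]
    print(name,m.sum(),"tool z pct",np.percentile(q[:,2],[50,90,97,99.5]).round(1))
    for lo in range(-110,15,10):
        k=(q[:,2]>lo)&(q[:,2]<=lo+10)
        if k.sum()>5: print(lo,k.sum(),"x",np.percentile(q[k,0],[5,95]).round(0),"y",np.percentile(q[k,1],[3,25,50,75,97]).round(0))
d=cam("wrist"); ana("w",d,p,r,"wrist now")
p0=np.array([.1443,-.556,.1934]); r0=R.from_quat([.99196,.12656,0,-.00091])
for n in("scene","top"): ana(n,dict(np.load(n+"0.npz")),p0,r0,n)
E
```

```text
wrist now 16910 tool z pct [-96.1 -65.8 -52.4 -45.5]
-110 4819 x [-11.  16.] y [-60. -51.   8.  51.  60.]
-100 7226 x [-9. 12.] y [-58. -48.  25.  48.  58.]
-90 1454 x [ 6. 13.] y [-52. -39. -28.  38.  52.]
-80 1266 x [-8. 10.] y [-34. -29.  27.  28.  34.]
-70 1014 x [-9. 10.] y [-40. -29. -28.  29.  40.]
-60 793 x [-9. 10.] y [-40. -29.  27.  29.  40.]
-50 338 x [-10.  10.] y [-37. -28. -28.  28.  34.]
scene 183 tool z pct [-93.3 -64.3 -56.  -54.2]
-110 67 x [-11.  15.] y [-68. -49. -33.  56.  67.]
-100 30 x [ 0. 14.] y [-66. -54. -45.  49.  63.]
-90 27 x [-4. 14.] y [-56. -48.  43.  47.  57.]
-80 25 x [-6. 14.] y [-55. -48.  43.  46.  57.]
-70 24 x [-3. 12.] y [-54. -49.  -0.  48.  56.]
-60 10 x [-7. 11.] y [-47. -45.  43.  45.  49.]Traceback (most recent call last):
  File "<stdin>", line 12, in <module>
  File "<stdin>", line 6, in ana
    return _quantile_unchecked(
        a, q, axis, out, overwrite_input, method, keepdims, weights)
    return _ureduce(a,
                    func=_quantile_ureduce_func,
    ...<5 lines>...
                    overwrite_input=overwrite_input,
                    method=method)
    r = func(a, **kwargs)
    result = _quantile(arr,
                       quantiles=q,
    ...<2 lines>...
                       out=out,
                       weights=wgt)
    slices_having_nans = np.isnan(arr[-1, ...])
                                  ~~~^^^^^^^^^
IndexError: index -1 is out of bounds for axis 0 with size 0
```

The reported TCP lies about 41 mm beyond the real finger ends. Fully open, the tips are at -54 mm instead of -13 mm, and both the scene and wrist cameras agree. So the fingers only skimmed over the grip. I correct for this from now on.

```bash
cat >> h.py <<'E'
C=.041  # reported TCP lies this far beyond the real (shut) finger end
def rows(*tg,c=C):
    p,r=tool()
    for P,Q in tg:
        t=np.array(P)+c*Q.as_matrix()[:,2]
        print((r.inv().apply(t-p)*1000).round(1).tolist(), (r.inv()*Q).as_rotvec().round(3).tolist())
E
cat > swing.py <<'E'
import sys
from h import *
B=np.array([.465,.169,0]); p,r=tool(); p=p-C*r.as_matrix()[:,2]
e=p-B; th=np.degrees(np.arctan2(e[1],e[0])); s=env.get_state(); print("r",np.hypot(*e[:2]),"az",th,"z",p[2],"F",s["wrist_force"].round(1),s["joint_pos"].round(2))
for a in map(float,sys.argv[2:]):
    q=R.from_rotvec([0,0,-np.radians(a)]); P=B+q.apply(e); P[2]=float(sys.argv[1]); Q=q*r
    sh=r.inv().apply(P+C*Q.as_matrix()[:,2]-p-C*r.as_matrix()[:,2])*1000
    print(a,sh.round(1).tolist(),(r.inv()*Q).as_rotvec().round(3).tolist())
E
python3 - <<'E'
from h import *
Q=ori(112,30,-68); a=np.radians(-64.3); T=np.array([.465+.172*np.cos(a),.169+.172*np.sin(a),.024]); z=Q.as_matrix()[:,2]
rows((T-.05*z,Q),(T,Q))
E
```

```text
[9.4, 30.9, -10.9] [-0.113, -0.001, -0.198]
[9.9, 36.5, 38.8] [-0.113, -0.001, -0.198]
```

>>> apply_moves(rows=[{"xyz": [0, 0, -15], "turn": [0, 0, 0], "grip": 0.65}, {"xyz": [9.5, 31, -15], "turn": [-0.06, 0, -0.1], "grip": 0.65}, {"xyz": [9.5, 31, -11], "turn": [-0.113, 0, -0.198], "grip": 0.65}, {"xyz": [9.5, 31, -11], "turn": [-0.113, 0, -0.198], "grip": 0.65}, {"xyz": [9.5, 33, 10], "turn": [-0.113, 0, -0.198], "grip": 0.65}, {"xyz": [10, 35, 25], "turn": [-0.113, 0, -0.198], "grip": 0.65}, {"xyz": [10, 36.5, 39], "turn": [-0.113, 0, -0.198], "grip": 0.65}, {"xyz": [10, 36.5, 39], "turn": [-0.113, 0, -0.198], "grip": 0.65}])

```text
clock: 11.6
tcp_pos: [0.5453, -0.0062, -0.0137]
orientation: [0.213, 0.541, 0.8, -0.146]
wrist_force: [-0.4, -0.3, -0.5]
finger_gap: 0.0557
grip_force: 0.0
```

```bash
python3 ring.py; python3 swing.py .022 1 2 3 4 5 6 7 8
```

```text
0.05 1336 -63.837663146657434 [0.4937 0.1107 0.0565]
0.09 1412 -63.86155654848484 [0.5138 0.0697 0.0518]
r 0.1720827000123823 az -64.82825515101725 z 0.022778653258986564 F [0.1 0.1 0.4] [ 0.14  0.38 -0.55  0.51 -0.51  1.3 ]
1.0 [0.3, -3.4, 0.8] [0.009, 0.0, 0.015]
2.0 [0.2, -6.7, 0.8] [0.017, 0.0, 0.03]
3.0 [0.2, -10.1, 0.8] [0.026, 0.0, 0.045]
4.0 [0.2, -13.4, 0.8] [0.035, 0.0, 0.061]
5.0 [0.3, -16.8, 0.8] [0.044, 0.0, 0.076]
6.0 [0.4, -20.1, 0.7] [0.052, 0.0, 0.091]
7.0 [0.6, -23.5, 0.6] [0.061, 0.0, 0.106]
8.0 [0.8, -26.8, 0.5] [0.07, 0.0, 0.121]
```

>>> apply_moves(rows=[{"xyz": [0, -3.4, 1], "turn": [0.009, 0, 0.015], "grip": 0.65}, {"xyz": [0, -6.7, 1], "turn": [0.017, 0, 0.03], "grip": 0.65}, {"xyz": [0, -10, 1], "turn": [0.026, 0, 0.045], "grip": 0.65}, {"xyz": [0, -13.4, 1], "turn": [0.035, 0, 0.061], "grip": 0.65}, {"xyz": [0, -16.8, 1], "turn": [0.044, 0, 0.076], "grip": 0.65}, {"xyz": [0, -20, 1], "turn": [0.052, 0, 0.091], "grip": 0.65}, {"xyz": [0, -20, 1], "turn": [0.052, 0, 0.091], "grip": 0.65}])

```text
clock: 12.23
tcp_pos: [0.5289, -0.0128, -0.0123]
orientation: [0.207, 0.582, 0.771, -0.155]
wrist_force: [-0.1, 0.6, 0.2]
finger_gap: 0.0557
grip_force: 0.1
```

```bash
python3 ring.py; python3 swing.py .022 1 2 3 4 5 6 7 8
```

```text
0.05 1407 -64.38477393625043 [0.493  0.1106 0.0565]
0.09 1419 -64.57954222239746 [0.5125 0.0691 0.0518]
r 0.17238523162015554 az -70.22518918206359 z 0.02313169904837724 F [-0.1 -0.9 -0.2] [ 0.14  0.39 -0.54  0.57 -0.52  1.41]
1.0 [0.4, -3.4, 1.1] [0.009, -0.0, 0.015]
2.0 [0.3, -6.7, 1.1] [0.017, -0.0, 0.03]
3.0 [0.3, -10.1, 1.1] [0.026, -0.0, 0.045]
4.0 [0.3, -13.5, 1.1] [0.035, -0.0, 0.06]
5.0 [0.3, -16.8, 1.1] [0.044, -0.0, 0.076]
6.0 [0.4, -20.2, 1.0] [0.052, -0.0, 0.091]
7.0 [0.6, -23.5, 0.9] [0.061, -0.0, 0.106]
8.0 [0.8, -26.9, 0.8] [0.07, -0.0, 0.121]
```

>>> apply_moves(rows=[{"xyz": [0, -3.4, 1], "turn": [0.009, 0, 0.015], "grip": 0.65}, {"xyz": [0, -6.7, 1], "turn": [0.017, 0, 0.03], "grip": 0.65}, {"xyz": [0, -10, 1], "turn": [0.026, 0, 0.045], "grip": 0.65}, {"xyz": [0, -13.4, 1], "turn": [0.035, 0, 0.061], "grip": 0.65}])

```text
clock: 12.62
tcp_pos: [0.5195, -0.0155, -0.0127]
orientation: [0.202, 0.609, 0.75, -0.159]
wrist_force: [7.3, 6.7, -0.7]
finger_gap: 0.0554
grip_force: 4.7
```

```bash
python3 ring.py; python3 swing.py .022 1 2 3 4 5 6 7 8
```

```text
0.05 1435 -66.5764945741079 [0.4908 0.1096 0.0565]
0.09 1430 -66.9256555723109 [0.5084 0.0674 0.0518]
r 0.17201385833545443 az -73.13415386532452 z 0.022939281139879086 F [ 7.2  6.7 -1.4] [ 0.14  0.39 -0.52  0.61 -0.52  1.49]
1.0 [0.3, -3.4, 0.9] [0.009, -0.0, 0.015]
2.0 [0.1, -6.7, 1.0] [0.017, -0.0, 0.03]
3.0 [-0.0, -10.1, 1.0] [0.026, -0.0, 0.045]
4.0 [-0.1, -13.4, 1.0] [0.035, -0.001, 0.061]
5.0 [-0.1, -16.8, 1.0] [0.043, -0.001, 0.076]
6.0 [-0.1, -20.1, 0.9] [0.052, -0.001, 0.091]
7.0 [0.0, -23.5, 0.9] [0.061, -0.001, 0.106]
8.0 [0.2, -26.8, 0.8] [0.069, -0.001, 0.121]
```

It bites: 9.8 N with the pin at -66.6°. I push on about 20 mm to trip the joint.

>>> apply_moves(rows=[{"xyz": [0, -3.4, 1], "turn": [0.009, 0, 0.015], "grip": 0.65}, {"xyz": [0, -6.7, 1], "turn": [0.017, 0, 0.03], "grip": 0.65}, {"xyz": [0, -10, 1], "turn": [0.026, 0, 0.045], "grip": 0.65}, {"xyz": [0, -13.4, 1], "turn": [0.035, 0, 0.061], "grip": 0.65}, {"xyz": [0, -16.8, 1], "turn": [0.043, 0, 0.076], "grip": 0.65}, {"xyz": [0, -20, 1], "turn": [0.052, 0, 0.091], "grip": 0.65}])

```text
clock: 13.17
tcp_pos: [0.5013, -0.0197, -0.0132]
orientation: [0.194, 0.648, 0.717, -0.168]
wrist_force: [8.2, 6.8, 0.2]
finger_gap: 0.0554
grip_force: 5.0
```

```bash
cat >> ring.py <<'E'
d=g;W=W.reshape(-1,3)
# handle direction beyond the pin
P=np.array([.465,.169])+.065*np.array([np.cos(np.radians(-66.4)),np.sin(np.radians(-66.4))])
e=W[:,:2]-P; ok=(W[:,2]>.04)&(W[:,2]<.06)&(np.hypot(*e.T)>.02)&(np.hypot(*e.T)<.085)&(abs(np.degrees(np.arctan2(e[:,1],e[:,0]))+75)<25)
q=W[ok][:,:2].astype(np.float32); L=cv2.fitLine(q,cv2.DIST_HUBER,0,.01,.01).ravel(); a=np.degrees(np.arctan2(L[1],L[0])); a=a if a<0 else a-180; print("handle az",a,len(q))
E
python3 ring.py; python3 swing.py .022 1 2 3 4
```

```text
0.05 1112 -67.23104708587684 [0.4905 0.1086 0.0565]
0.09 1475 -71.1043910802052 [0.5007 0.0657 0.0518]
handle az -71.74976 8306
r 0.17190584779523993 az -78.74445148295185 z 0.022283224641369843 F [ 8.3  7.  -0.3] [ 0.14  0.4  -0.51  0.67 -0.52  1.61]
1.0 [-0.1, -3.3, 0.3] [0.009, -0.0, 0.015]
2.0 [-0.3, -6.7, 0.4] [0.017, -0.0, 0.03]
3.0 [-0.4, -10.0, 0.5] [0.026, -0.001, 0.045]
4.0 [-0.5, -13.4, 0.5] [0.035, -0.001, 0.061]
```

Tripped: the force has levelled at 10.7 N and the fold is about 0.18 rad. I add 3 mm for margin, then ease off slowly.

>>> apply_moves(rows=[{"xyz": [0, -2, 0.3], "turn": [0.005, 0, 0.008], "grip": 0.65}, {"xyz": [0, -3.5, 0.3], "turn": [0.009, 0, 0.015], "grip": 0.65}, {"xyz": [0, -3.5, 0.3], "turn": [0.009, 0, 0.015], "grip": 0.65}])

```text
clock: 13.47
tcp_pos: [0.4981, -0.0202, -0.0135]
orientation: [0.193, 0.654, 0.712, -0.17]
wrist_force: [8.9, 7.3, 0.8]
finger_gap: 0.0554
grip_force: 5.0
```

```bash
python3 ring.py; python3 swing.py .022 -- -1 -2 -3 -4 -5 -6 -7 -8 -9 -10 2>/dev/null | head -1; sed -i 's/sys.argv\[2:\]/[x for x in sys.argv[2:] if x!="--"]/' swing.py;  python3 swing.py .022 -- -1 -2 -3 -4 -5 -6 -7 -8 -9 -10 -11
```

```text
0.05 1018 -67.15747811346667 [0.4906 0.1084 0.0565]
0.09 1489 -71.81400905436291 [0.4993 0.0655 0.0518]
handle az -72.98364 8403
r 0.1717882527386141 az -79.54490685865005 z 0.02213152694575566 F [8.5 7.2 0.3] [ 0.14  0.4  -0.51  0.68 -0.52  1.63]
r 0.1717882527386141 az -79.54490685865005 z 0.02213152694575566 F [8.5 7.2 0.3] [ 0.14  0.4  -0.51  0.68 -0.52  1.63]
-1.0 [0.4, 3.3, -0.0] [-0.009, 0.0, -0.015]
-2.0 [0.7, 6.7, -0.2] [-0.017, 0.0, -0.03]
-3.0 [1.1, 10.0, -0.4] [-0.026, 0.001, -0.045]
-4.0 [1.5, 13.3, -0.6] [-0.035, 0.001, -0.061]
-5.0 [2.0, 16.6, -0.8] [-0.043, 0.001, -0.076]
-6.0 [2.6, 19.9, -1.1] [-0.052, 0.001, -0.091]
-7.0 [3.2, 23.2, -1.4] [-0.061, 0.001, -0.106]
-8.0 [3.8, 26.5, -1.7] [-0.069, 0.001, -0.121]
-9.0 [4.5, 29.7, -2.1] [-0.078, 0.002, -0.136]
-10.0 [5.3, 33.0, -2.5] [-0.087, 0.002, -0.151]
-11.0 [6.1, 36.2, -2.9] [-0.095, 0.002, -0.167]
```

>>> apply_moves(rows=[{"xyz": [0.4, 3.3, 0], "turn": [-0.009, 0, -0.015], "grip": 0.65}, {"xyz": [0.7, 6.7, 0], "turn": [-0.017, 0, -0.03], "grip": 0.65}, {"xyz": [1, 10, -0.4], "turn": [-0.026, 0, -0.045], "grip": 0.65}, {"xyz": [1.5, 13.3, -0.6], "turn": [-0.035, 0, -0.061], "grip": 0.65}, {"xyz": [2, 16.6, -0.8], "turn": [-0.043, 0, -0.076], "grip": 0.65}, {"xyz": [2.6, 20, -1], "turn": [-0.052, 0, -0.091], "grip": 0.65}, {"xyz": [3.2, 23, -1.4], "turn": [-0.061, 0.001, -0.106], "grip": 0.65}, {"xyz": [3.8, 26.5, -1.7], "turn": [-0.069, 0.001, -0.121], "grip": 0.65}, {"xyz": [4.5, 30, -2], "turn": [-0.078, 0.002, -0.136], "grip": 0.65}, {"xyz": [5.3, 33, -2.5], "turn": [-0.087, 0.002, -0.151], "grip": 0.65}, {"xyz": [5.3, 33, -2.5], "turn": [-0.087, 0.002, -0.151], "grip": 0.65}])

```text
clock: 14.43
tcp_pos: [0.5255, -0.0138, -0.0151]
orientation: [0.205, 0.589, 0.766, -0.157]
wrist_force: [2.4, 0.6, 0.7]
finger_gap: 0.0554
grip_force: 1.5
```

```bash
python3 ring.py; python3 swing.py .022
```

```text
0.05 963 -65.50456761062432 [0.4926 0.109  0.0565]
0.09 1462 -65.4399690007485 [0.511  0.0685 0.0517]
handle az -67.79813 8285
r 0.17215993449143607 az -71.30156989437978 z 0.02046426146485269 F [ 1.9  0.9 -0.3] [ 0.14  0.39 -0.54  0.57 -0.52  1.43]
```

>>> apply_moves(rows=[{"xyz": [0, 2, 0], "turn": [0, 0, 0], "grip": 0.65}, {"xyz": [0, 4, 0], "turn": [0, 0, 0], "grip": 0.65}, {"xyz": [0, 6, 0], "turn": [0, 0, 0], "grip": 0.65}, {"xyz": [0, 8, 0], "turn": [0, 0, 0], "grip": 0.65}, {"xyz": [0, 8, 0], "turn": [0, 0, 0], "grip": 0.65}])

```text
clock: 14.9
tcp_pos: [0.5335, -0.0116, -0.0152]
orientation: [0.204, 0.589, 0.766, -0.157]
wrist_force: [-0.4, -0.9, -0.9]
finger_gap: 0.0557
grip_force: 0.0
```

```bash
python3 ring.py; python3 swing.py .022
```

```text
0.05 940 -65.33880602270823 [0.4928 0.109  0.0565]
0.09 1471 -64.87933288225311 [0.512  0.0689 0.0517]
handle az -72.027916 8533
r 0.17281201808920935 az -68.60717845618325 z 0.02037084757329427 F [-0.1  0.7  0. ] [ 0.14  0.41 -0.52  0.58 -0.52  1.43]
```

The force is off and the handle is straight (ring and pin agree), with the pin resting where it stopped. I retract and head for the lamp.

```bash
python3 - <<'E'
from h import *
az=-43.5;Q=ori(az+180,50,az)
rows(((.36,.03,.26),ori(115,25,-65)),((.38,-.20,.22),Q),((.398,-.266,.127),Q))
E
```

```text
[-59.6, -153.5, -240.3] [-0.08, 0.084, -0.156]
[-250.8, -180.2, -97.0] [-0.355, -0.343, -0.425]
[-263.8, -179.9, 17.7] [-0.355, -0.343, -0.425]
```

>>> apply_moves(rows=[{"xyz": [0, 0, -35], "turn": [0, 0, 0], "grip": 0.65}, {"xyz": [0, 0, -75], "turn": [0, 0, 0], "grip": 0.65}, {"xyz": [0, 0, -115], "turn": [0, 0, 0], "grip": 0}, {"xyz": [0, 0, -150], "turn": [0, 0, 0], "grip": 0}, {"xyz": [0, 0, -150], "turn": [0, 0, 0], "grip": 0}])

```text
clock: 15.37
tcp_pos: [0.5172, 0.0637, 0.1213]
orientation: [0.208, 0.588, 0.766, -0.153]
wrist_force: [1.2, -0.3, 0.0]
finger_gap: 0.0199
grip_force: 0.0
```

```bash
python3 ring.py; python3 - <<'E'
from h import *
d=cam("wrist");W=cloud(d).reshape(-1,3)
B=np.array([.465,.169]);e=W[:,:2]-B; a=np.radians(-65.5); dd=np.array([np.cos(a),np.sin(a)]); nn=np.array([-dd[1],dd[0]])
s_=e@dd; l=e@nn
for lo in (.09,.12,.15,.18,.20):
    m=(s_>lo)&(s_<lo+.015)&(abs(l)<.03)&(W[:,2]>.035)&(W[:,2]<.065)
    if m.sum()>10: print(lo,m.sum(),np.percentile(l[m],[3,97]).round(4))
az=-43.5;Q=ori(az+180,50,az)
rows(((.36,.0,.26),ori(125,35,-55)),((.398,-.266,.127),Q)); print(tool()[0])
E
```

```text
0.05 74 -64.73213656426655 [0.4925 0.1107 0.0568]
0.09 54 -61.4767779004586 [0.5173 0.071  0.0477]
handle az -65.48897 1419
0.09 300 [-0.0068  0.007 ]
0.12 434 [-0.011   0.0101]
0.15 291 [-0.0122  0.0104]
0.18 220 [-0.0129  0.0096]
0.2 194 [-0.0129  0.0093]
[-90.9, -157.1, -75.5] [-0.183, -0.088, -0.296]
[-263.8, -181.7, 168.6] [-0.351, -0.342, -0.426]
[0.51499111 0.06152087 0.11639727]
```

The wrench is left straight at about -66°, roughly 30° turned. On to the lamp.

>>> apply_moves(rows=[{"xyz": [-30, -50, -60], "turn": [-0.06, -0.03, -0.1], "grip": 0}, {"xyz": [-60, -100, -75], "turn": [-0.12, -0.06, -0.2], "grip": 0}, {"xyz": [-91, -157, -75], "turn": [-0.183, -0.088, -0.296], "grip": 0}, {"xyz": [-91, -157, -75], "turn": [-0.183, -0.088, -0.296], "grip": 0}, {"xyz": [-91, -157, -75], "turn": [-0.183, -0.088, -0.296], "grip": 0}, {"xyz": [-91, -157, -75], "turn": [-0.183, -0.088, -0.296], "grip": 0}, {"xyz": [-200, -170, 40], "turn": [-0.3, -0.25, -0.38], "grip": 0}, {"xyz": [-200, -170, 40], "turn": [-0.3, -0.25, -0.38], "grip": 0}, {"xyz": [-200, -170, 40], "turn": [-0.3, -0.25, -0.38], "grip": 0}, {"xyz": [-200, -170, 40], "turn": [-0.3, -0.25, -0.38], "grip": 0}, {"xyz": [-264, -182, 110], "turn": [-0.351, -0.342, -0.426], "grip": 0}, {"xyz": [-264, -182, 110], "turn": [-0.351, -0.342, -0.426], "grip": 0}])

```text
clock: 16.47
tcp_pos: [0.4305, -0.2243, 0.2115]
orientation: [0.38, 0.339, 0.846, -0.158]
wrist_force: [0.6, 0.8, 0.3]
finger_gap: -0.0003
grip_force: 0.0
```

```bash
cat > lamp.py <<'E'
from h import *
for n in ("wrist","top","scene"):
    d=cam(n); W=cloud(d); c=d["color"].astype(int)
    w=W.reshape(-1,3); cc=c.reshape(-1,3)
    near=(abs(w[:,0]-.48)<.12)&(abs(w[:,1]+.35)<.12)
    m=near&(cc.min(1)>110)&(cc.max(1)-cc.min(1)<70)&(w[:,2]>.055)&(w[:,2]<.19); q=w[m]
    if m.sum()>30:
        b=cv2.minAreaRect(q[:,:2].astype(np.float32)); print(n,m.sum(),cv2.boxPoints(b).round(4).tolist(),b[1],b[2],"z",np.percentile(q[:,2],[2,50,98]).round(3))
        top=q[q[:,2]>np.percentile(q[:,2],98)-.012]; L=cv2.fitLine(top[:,:2].astype(np.float32),2,0,.01,.01).ravel(); t=(top[:,:2]-L[2:])@L[:2]
        print("  highest part",len(top),"az",np.degrees(np.arctan2(L[1],L[0])).round(1),"mid",(L[2:]+L[:2]*(t.max()+t.min())/2).round(4),"len",(t.max()-t.min()).round(3),"z",np.median(top[:,2]).round(4))
    m=near&(cc[:,2]>90)&(cc[:,1]<70)&(cc[:,0]<70)&(w[:,2]>.08)
    if m.sum()>10: print("  hood top",m.sum(),((w[m].max(0)+w[m].min(0))/2).round(4),w[m][:,2].max())
E
python3 lamp.py; python3 - <<'E'
from h import *
s=env.get_state();print(s["joint_pos"].round(2)); p,r=tool(); print(p-C*r.as_matrix()[:,2], r.as_matrix()[:,2])
g=cam("wrist");cv2.imwrite("pics/w7.png",g["color"])
E
```

```text
wrist 1365 [[0.3984000086784363, -0.34529998898506165], [0.46970000863075256, -0.4300000071525574], [0.5695000290870667, -0.3458000123500824], [0.498199999332428, -0.2612000107765198]] (0.1305522471666336, 0.11071757227182388) 40.12263107299805 z [0.058 0.086 0.096]
  highest part 715 az 45.5 mid [ 0.4501 -0.3179] len 0.116 z 0.0937
  hood top 444 [ 0.5099 -0.376   0.089 ] 0.09802314462552758
top 201 [[0.39480000734329224, -0.36340001225471497], [0.4749000072479248, -0.43389999866485596], [0.560699999332428, -0.33640000224113464], [0.4805999994277954, -0.26589998602867126]] (0.12987805902957916, 0.10673648118972778) 48.66090393066406 z [0.061 0.082 0.1  ]
  highest part 72 az 47.0 mid [ 0.4487 -0.3205] len 0.115 z 0.0922
  hood top 82 [ 0.511  -0.377   0.0913] 0.10222574363115133
scene 253 [[0.3978999853134155, -0.3614000082015991], [0.4724999964237213, -0.43220001459121704], [0.5641999840736389, -0.33570000529289246], [0.4896000027656555, -0.2648000121116638]] (0.13314765691757202, 0.10291872173547745) 46.4794807434082 z [0.063 0.082 0.099]
  highest part 94 az 47.3 mid [ 0.4535 -0.3223] len 0.119 z 0.0936
  hood top 108 [ 0.5156 -0.3752  0.0909] 0.10159424258818928
[-0.51 -0.48 -1.03  0.21 -0.2   0.17]
[ 0.40476254 -0.20308298  0.23299749] [ 0.52477841 -0.52498078 -0.67007671]
```

```bash
cat > bail.py <<'E'
from h import *
az=-43.5;T=np.radians(30);Q=ori(az+180,30,az); h=np.array([np.cos(np.radians(az)),np.sin(np.radians(az)),0]); H=np.array([.511,-.377,0])
Z=np.array([0,0,1.]); a=np.sin(T)*h-np.cos(T)*Z; n=np.cos(T)*h+np.sin(T)*Z
def tip(al,s=.022,g=.015):
    al=np.radians(al); return H-.095*np.cos(al)*h+(.066+.095*np.sin(al))*Z+s*a-g*n
E
python3 - <<'E'
from bail import *
t=tip(15,g=.024); print(t)
rows((t-.08*a,Q),(t,Q))
E
```

```text
[ 0.43734    -0.30709927  0.05953525]
[51.7, -52.2, 110.4] [-0.016, 0.312, -0.005]
[76.3, -51.0, 186.5] [-0.016, 0.312, -0.005]
```

>>> apply_moves(rows=[{"xyz": [30, -30, 60], "turn": [-0.01, 0.12, 0], "grip": 0}, {"xyz": [52, -52, 110], "turn": [-0.016, 0.24, -0.005], "grip": 0}, {"xyz": [52, -52, 110], "turn": [-0.016, 0.312, -0.005], "grip": 0}, {"xyz": [52, -52, 110], "turn": [-0.016, 0.312, -0.005], "grip": 0}, {"xyz": [52, -52, 110], "turn": [-0.016, 0.312, -0.005], "grip": 0}])

```text
clock: 17.08
tcp_pos: [0.4238, -0.2894, 0.0895]
orientation: [0.237, 0.356, 0.899, -0.094]
wrist_force: [-0.3, 1.4, -0.4]
finger_gap: 0.0004
grip_force: 0.0
```

```bash
python3 lamp.py | head -3; python3 - <<'E'
from bail import *
print(env.get_state()["joint_pos"].round(2))
d=cam("wrist"); p,r=tool()
W=cloud(d).reshape(-1,3); L=r.inv().apply(W-p)*1000
m=(abs(L[:,0])<20)&(abs(L[:,1])<25)&(L[:,2]>-100)&(L[:,2]<-20); print("tip z pct",np.percentile(L[m][:,2],[90,97,99.5]))
k=m&(L[:,2]>-65);print("x",np.percentile(L[k][:,0],[2,98]),"y",np.percentile(L[k][:,1],[2,98]))
# outer edge of the bail bar in lamp coordinates
c=d["color"].reshape(-1,3).astype(int); e=W-H; u=e@h; v=e@np.array([-h[1],h[0],0])
b=(c.min(1)>110)&(abs(v)<.07)&(u<-.05)&(u>-.12)&(W[:,2]>.07)&(W[:,2]<.11)
for lo in(-.06,-.04,-.02,0,.02,.04):
    k=b&(v>lo)&(v<lo+.02)&(u<-.07)
    if k.sum()>5: print(lo,k.sum(),np.percentile(u[k],[3,50,97]).round(4),np.median(W[k,2]).round(4))
print("v",np.percentile(v[b],[1,99]))
t=tip(15,g=.024); rows((t,Q))
E
```

```text
wrist 2687 [[0.34220001101493835, -0.29910001158714294], [0.4729999899864197, -0.4203999936580658], [0.5526999831199646, -0.3345000147819519], [0.4219000041484833, -0.21320000290870667]] (0.11718684434890747, 0.1784292459487915) 47.17133712768555 z [0.06  0.094 0.173]
  highest part 201 az 44.8 mid [ 0.3892 -0.2587] len 0.053 z 0.1717
  hood top 77 [ 0.45   -0.3159  0.1317] 0.16605852486846495
[-0.75 -0.13 -0.88  0.29  0.   -0.  ]
tip z pct [-55.80717202 -46.8309772  -42.28989203]
x [ 6.69608157 11.73750997] y [-13.3196962   12.65733819]
-0.06 226 [-0.0928 -0.0866 -0.0717] 0.0923
-0.04 285 [-0.0934 -0.0919 -0.0875] 0.0936
-0.02 93 [-0.0932 -0.092  -0.0881] 0.0919
0.02 204 [-0.093  -0.0918 -0.0882] 0.0933
0.04 225 [-0.0928 -0.0861 -0.0715] 0.0923
v [-0.05679756  0.05705822]
[0.7, -5.1, 82.9] [0.004, 0.004, 0.007]
```

The bar lies at u = -91 mm, centred, with the top of the wire at 93 mm. That fits the description (bar 90 mm up, 92 mm out). I slide the finger under it.

>>> apply_moves(rows=[{"xyz": [0.5, -5, 25], "turn": [0.004, 0.004, 0.007], "grip": 0}, {"xyz": [0.5, -5, 45], "turn": [0.004, 0.004, 0.007], "grip": 0}, {"xyz": [0.5, -5, 65], "turn": [0.004, 0.004, 0.007], "grip": 0}, {"xyz": [0.5, -5, 83], "turn": [0.004, 0.004, 0.007], "grip": 0}, {"xyz": [0.5, -5, 83], "turn": [0.004, 0.004, 0.007], "grip": 0}])

```text
clock: 17.7
tcp_pos: [0.4526, -0.3221, 0.0231]
orientation: [0.24, 0.358, 0.897, -0.096]
wrist_force: [-0.1, 0.4, 0.6]
finger_gap: 0.0
grip_force: 0.0
```

```bash
python3 - <<'E'
from bail import *
p,r=tool(); print(p-C*r.as_matrix()[:,2]-tip(15,g=.024),env.get_state()["joint_pos"].round(2))
rows(*[(tip(x),Q) for x in (15,19,23,27,31,36,41,46,51,56,61,66,70,74,78,81,84,87,90,92,93)])
E
```

```text
[ 0.00037216 -0.00093604 -0.000887  ] [-0.76  0.08 -0.92  0.05  0.   -0.  ]
[-8.7, 0.4, -1.2] [-0.0, -0.0, -0.001]
[-13.5, 0.4, -5.8] [-0.0, -0.0, -0.001]
[-18.7, 0.4, -9.9] [-0.0, -0.0, -0.001]
[-24.1, 0.4, -13.7] [-0.0, -0.0, -0.001]
[-29.8, 0.4, -17.2] [-0.0, -0.0, -0.001]
[-37.2, 0.5, -20.9] [-0.0, -0.0, -0.001]
[-44.9, 0.5, -23.9] [-0.0, -0.0, -0.001]
[-52.8, 0.5, -26.2] [-0.0, -0.0, -0.001]
[-61.0, 0.5, -27.9] [-0.0, -0.0, -0.001]
[-69.2, 0.5, -28.8] [-0.0, -0.0, -0.001]
[-77.5, 0.5, -29.1] [-0.0, -0.0, -0.001]
[-85.8, 0.5, -28.6] [-0.0, -0.0, -0.001]
[-92.3, 0.5, -27.6] [-0.0, -0.0, -0.001]
[-98.8, 0.5, -26.3] [-0.0, -0.0, -0.001]
[-105.2, 0.5, -24.4] [-0.0, -0.0, -0.001]
[-109.9, 0.5, -22.8] [-0.0, -0.0, -0.001]
[-114.5, 0.5, -20.9] [-0.0, -0.0, -0.001]
[-119.0, 0.5, -18.7] [-0.0, -0.0, -0.001]
[-123.3, 0.5, -16.4] [-0.0, -0.0, -0.001]
[-126.2, 0.5, -14.7] [-0.0, -0.0, -0.001]
[-127.6, 0.5, -13.8] [-0.0, -0.0, -0.001]
```

>>> apply_moves(rows=[{"xyz": [-5, 0.4, -0.5], "turn": [0, 0, 0], "grip": 0}, {"xyz": [-9, 0.4, -1.2], "turn": [0, 0, 0], "grip": 0}, {"xyz": [-13.5, 0.4, -6], "turn": [0, 0, 0], "grip": 0}, {"xyz": [-18.7, 0.4, -10], "turn": [0, 0, 0], "grip": 0}, {"xyz": [-24, 0.4, -13.7], "turn": [0, 0, 0], "grip": 0}, {"xyz": [-30, 0.4, -17], "turn": [0, 0, 0], "grip": 0}, {"xyz": [-37, 0.4, -21], "turn": [0, 0, 0], "grip": 0}, {"xyz": [-45, 0.5, -24], "turn": [0, 0, 0], "grip": 0}, {"xyz": [-53, 0.5, -26], "turn": [0, 0, 0], "grip": 0}, {"xyz": [-61, 0.5, -28], "turn": [0, 0, 0], "grip": 0}])

```text
clock: 18.53
tcp_pos: [0.4813, -0.3506, 0.0791]
orientation: [0.24, 0.359, 0.897, -0.096]
wrist_force: [-0.3, -0.2, 1.0]
finger_gap: -0.0005
grip_force: 0.1
```

```bash
cat > bm.py <<'E'
from bail import *
s=env.get_state(); print("F",s["wrist_force"].round(1),s["joint_pos"].round(2))
for nm in("scene","wrist","top"):
    d=cam(nm);W=cloud(d).reshape(-1,3);c=d["color"].reshape(-1,3).astype(int);e=W-H; u=e@h; v=e@np.array([-h[1],h[0],0])
    b=(c.min(1)>100)&(c.max(1)-c.min(1)<80)&(abs(v)<.075)&(abs(v)>.02)&(abs(u)<.12)&(W[:,2]>.075)&(W[:,2]<.19)
    if b.sum()>20:
        zt=np.percentile(W[b,2],98); k=b&(W[:,2]>zt-.008); print(nm,b.sum(),"ztop",zt.round(4),"u",np.percentile(u[k],[5,50,95]).round(4),"v",np.percentile(v[k],[2,98]).round(3))
        for sg in(-1,1):
            kk=k&(v*sg>0); print("   side",sg,kk.sum(),np.median(u[kk]).round(4) if kk.any() else "")
E
python3 bm.py; python3 - <<'E'
from bail import *
rows(*[(tip(x),Q) for x in (56,61,66,70,74,78,81,84,87,90,92,93)])
E
```

```text
F [-0.3 -0.2  1. ] [-0.77  0.05 -0.75  0.24  0.   -0.  ]
scene 162 ztop 0.1467 u [-0.0649 -0.0557 -0.052 ] v [-0.052  0.049]
   side -1 16 -0.0556
   side 1 19 -0.0557
wrist 2507 ztop 0.186 u [-0.11   -0.1075 -0.1045] v [-0.046  0.042]
   side -1 294 -0.1078
   side 1 273 -0.1073
top 85 ztop 0.1479 u [-0.0603 -0.0561 -0.051 ] v [-0.052  0.045]
   side -1 13 -0.0558
   side 1 11 -0.0564
[-6.0, 1.4, -0.8] [-0.001, 0.001, -0.002]
[-14.3, 1.4, -1.0] [-0.001, 0.001, -0.002]
[-22.5, 1.4, -0.5] [-0.001, 0.001, -0.002]
[-29.1, 1.4, 0.4] [-0.001, 0.001, -0.002]
[-35.6, 1.4, 1.8] [-0.001, 0.001, -0.002]
[-42.0, 1.5, 3.6] [-0.001, 0.001, -0.002]
[-46.7, 1.5, 5.3] [-0.001, 0.001, -0.002]
[-51.2, 1.5, 7.2] [-0.001, 0.001, -0.002]
[-55.7, 1.5, 9.3] [-0.001, 0.001, -0.002]
[-60.1, 1.5, 11.7] [-0.001, 0.001, -0.002]
[-62.9, 1.5, 13.4] [-0.001, 0.001, -0.002]
[-64.3, 1.5, 14.3] [-0.001, 0.001, -0.002]
```

The bail is following, at about 53°. I carry on to upright.

>>> apply_moves(rows=[{"xyz": [-6, 1, -1], "turn": [0, 0, 0], "grip": 0}, {"xyz": [-14, 1, -1], "turn": [0, 0, 0], "grip": 0}, {"xyz": [-22.5, 1, -0.5], "turn": [0, 0, 0], "grip": 0}, {"xyz": [-29, 1, 0.5], "turn": [0, 0, 0], "grip": 0}, {"xyz": [-35.5, 1, 2], "turn": [0, 0, 0], "grip": 0}, {"xyz": [-42, 1, 3.5], "turn": [0, 0, 0], "grip": 0}, {"xyz": [-46.5, 1, 5], "turn": [0, 0, 0], "grip": 0}, {"xyz": [-51, 1, 7], "turn": [0, 0, 0], "grip": 0}, {"xyz": [-55.5, 1, 9.5], "turn": [0, 0, 0], "grip": 0}, {"xyz": [-60, 1, 11.5], "turn": [0, 0, 0], "grip": 0}, {"xyz": [-63, 1, 13.5], "turn": [0, 0, 0], "grip": 0}, {"xyz": [-63, 1, 13.5], "turn": [0, 0, 0], "grip": 0}])

```text
clock: 19.68
tcp_pos: [0.5262, -0.392, 0.0979]
orientation: [0.24, 0.359, 0.897, -0.096]
wrist_force: [1.1, 0.0, 0.7]
finger_gap: -0.0001
grip_force: 0.0
```

```bash
python3 bm.py; python3 - <<'E'
from bail import *
rows(*[(tip(x),Q) for x in (91,92,93,94)])
E
```

```text
F [1.1 0.  0.7] [-0.76  0.14 -0.6   0.31  0.   -0.  ]
scene 130 ztop 0.1677 u [0.0009 0.0045 0.0076] v [-0.04   0.051]
   side -1 14 0.005
   side 1 22 0.0043
wrist 3720 ztop 0.1808 u [-0.0359 -0.0267 -0.0216] v [-0.031  0.038]
   side -1 167 -0.0275
   side 1 169 -0.026
top 48 ztop 0.1716 u [-0.0005  0.0027  0.005 ] v [-0.032  0.041]
   side -1 4 0.0024
   side 1 7 0.0028
[-0.7, 0.4, -1.3] [-0.001, -0.002, -0.002]
[-2.1, 0.4, -0.4] [-0.001, -0.002, -0.002]
[-3.5, 0.4, 0.5] [-0.001, -0.002, -0.002]
[-4.9, 0.4, 1.4] [-0.001, -0.002, -0.002]
```

Past upright (u ≈ +3 to +4 mm). I nudge it 2 mm more, then withdraw.

>>> apply_moves(rows=[{"xyz": [-1.5, 0, 0.5], "turn": [0, 0, 0], "grip": 0}, {"xyz": [-2.5, 0, 0.5], "turn": [0, 0, 0], "grip": 0}, {"xyz": [-1, 0, -3], "turn": [0, 0, 0], "grip": 0}, {"xyz": [4, 0, -15], "turn": [0, 0, 0], "grip": 0}, {"xyz": [10, 0, -45], "turn": [0, 0, 0], "grip": 0}, {"xyz": [10, 0, -85], "turn": [0, 0, 0], "grip": 0.5}, {"xyz": [10, 0, -120], "turn": [0, 0, 0], "grip": 0.5}, {"xyz": [10, 0, -120], "turn": [0, 0, 0], "grip": 0.5}])

```text
clock: 20.5
tcp_pos: [0.477, -0.3447, 0.2047]
orientation: [0.244, 0.358, 0.896, -0.098]
wrist_force: [1.5, -0.8, -0.5]
finger_gap: 0.0356
grip_force: 0.0
```

```bash
python3 bm.py; python3 - <<'E'
from bail import *
d=cam("wrist");W=cloud(d).reshape(-1,3);c=d["color"].reshape(-1,3).astype(int);e=W-H;u=e@h;v=e@np.array([-h[1],h[0],0])
b=(c.min(1)>100)&(abs(v)<.06)&(abs(u)<.03)&(W[:,2]>.11)&(W[:,2]<.175)
for lo in np.arange(-.06,.06,.02):
    k=b&(v>lo)&(v<lo+.02)&(W[:,2]>.15)
    if k.sum()>3: print(lo.round(2),k.sum(),np.percentile(u[k],[3,50,97]).round(4),W[k,2].max().round(4))
r_=(c[:,2]>90)&(c[:,1]<70)&(c[:,0]<70)&(abs(u)<.07)&(abs(v)<.07)&(W[:,2]>.03); print("hood u",np.percentile(u[r_],[1,99]).round(3),"v",np.percentile(v[r_],[1,99]).round(3))
E
```

```text
F [ 1.5 -0.8 -0.5] [-0.76 -0.1  -0.56  0.58  0.   -0.  ]
scene 126 ztop 0.168 u [0.0069 0.011  0.0135] v [-0.044  0.05 ]
   side -1 15 0.011
   side 1 20 0.0106
wrist 1640 ztop 0.1658 u [0.0054 0.0069 0.0107] v [-0.049  0.049]
   side -1 291 0.0069
   side 1 289 0.0069
top 68 ztop 0.1647 u [0.0049 0.0086 0.0118] v [-0.05   0.049]
   side -1 18 0.0089
   side 1 15 0.0082
-0.06 182 [0.0047 0.0063 0.0101] 0.1659
-0.04 197 [0.0054 0.0069 0.0125] 0.1666
-0.02 203 [0.0053 0.0071 0.0124] 0.1663
0.0 196 [0.0053 0.0069 0.0123] 0.1662
0.02 197 [0.0053 0.0069 0.0122] 0.1665
0.04 180 [0.0049 0.0067 0.0108] 0.1659
hood u [-0.044  0.015] v [-0.042  0.041]
```

The bail stands by itself at u ≈ +8 mm, z ≈ 161 mm. Next I grasp the bar 28 mm off its middle with the tool vertical, closing across the bar.

```bash
python3 - <<'E'
from bail import *
vh=np.array([-h[1],h[0],0]); P=H+.008*h+.028*vh+.146*Z; Qv=ori(46.5,0); print(P)
rows((P+.085*Z,Qv),(P,Qv))
E
```

```text
[ 0.53607692 -0.36219635  0.146     ]
[-45.8, 28.4, 33.4] [0.409, 0.409, 1.529]
[-3.5, 28.3, 107.1] [0.409, 0.409, 1.529]
```

>>> apply_moves(rows=[{"xyz": [-46, 28, 33], "turn": [0.409, 0.409, 1.529], "grip": 0.6}, {"xyz": [-46, 28, 33], "turn": [0.409, 0.409, 1.529], "grip": 0.6}, {"xyz": [-46, 28, 33], "turn": [0.409, 0.409, 1.529], "grip": 0.6}, {"xyz": [-46, 28, 33], "turn": [0.409, 0.409, 1.529], "grip": 0.6}, {"xyz": [-46, 28, 33], "turn": [0.409, 0.409, 1.529], "grip": 0.6}, {"xyz": [-46, 28, 33], "turn": [0.409, 0.409, 1.529], "grip": 0.6}, {"xyz": [-46, 28, 33], "turn": [0.409, 0.409, 1.529], "grip": 0.6}, {"xyz": [-46, 28, 33], "turn": [0.409, 0.409, 1.529], "grip": 0.6}, {"xyz": [-46, 28, 33], "turn": [0.409, 0.409, 1.529], "grip": 0.6}, {"xyz": [-46, 28, 33], "turn": [0.409, 0.409, 1.529], "grip": 0.6}, {"xyz": [-46, 28, 33], "turn": [0.409, 0.409, 1.529], "grip": 0.6}, {"xyz": [-46, 28, 33], "turn": [0.409, 0.409, 1.529], "grip": 0.6}])

```text
clock: 21.7
tcp_pos: [0.536, -0.3623, 0.1883]
orientation: [0.02, 0.893, 0.449, -0.009]
wrist_force: [0.8, -0.5, 0.1]
finger_gap: 0.0515
grip_force: 0.0
```

```bash
python3 - <<'E'
from bail import *
vh=np.array([-h[1],h[0],0]); P=H+.008*h+.028*vh+.146*Z; Qv=ori(46.5,0); print(tool()[0],env.get_state()["joint_pos"].round(2))
rows((P+.085*Z,Qv),(P,Qv))
E
python3 bm.py
```

```text
[ 0.53598283 -0.36229237  0.18834019] [-0.7   0.43  0.21  1.32 -0.03  1.51]
[0.1, 0.1, -1.7] [0.029, 0.033, 0.121]
[3.0, -2.2, 83.3] [0.029, 0.033, 0.121]
F [ 0.8 -0.5  0.1] [-0.7   0.43  0.21  1.32 -0.03  1.51]
scene 126 ztop 0.1684 u [0.0073 0.0108 0.0135] v [-0.042  0.05 ]
   side -1 13 0.01
   side 1 22 0.0108
wrist 1179 ztop 0.1662 u [0.0063 0.0095 0.0132] v [-0.045  0.049]
   side -1 265 0.0095
   side 1 409 0.0096
```

>>> apply_moves(rows=[{"xyz": [0, 0, 0], "turn": [0.029, 0.033, 0.121], "grip": 0.6}, {"xyz": [1, -1, 25], "turn": [0.029, 0.033, 0.121], "grip": 0.6}, {"xyz": [2, -2, 50], "turn": [0.029, 0.033, 0.121], "grip": 0.6}, {"xyz": [3, -2, 70], "turn": [0.029, 0.033, 0.121], "grip": 0.6}, {"xyz": [3, -2, 83], "turn": [0.029, 0.033, 0.121], "grip": 0.6}, {"xyz": [3, -2, 83], "turn": [0.029, 0.033, 0.121], "grip": 0.6}])

```text
clock: 22.35
tcp_pos: [0.5343, -0.3608, 0.1035]
orientation: [-0.0, 0.917, 0.399, -0.001]
wrist_force: [-0.8, 0.3, -0.5]
finger_gap: 0.0514
grip_force: 0.0
```

```bash
python3 - <<'E'
from bail import *
p,r=tool(); vh=np.array([-h[1],h[0],0]); P=H+.008*h+.028*vh+.146*Z; print((p-C*r.as_matrix()[:,2]-P).round(4), env.get_state()["wrist_force"].round(1))
d=cam("wrist");W=cloud(d).reshape(-1,3);c=d["color"].reshape(-1,3).astype(int);L=r.inv().apply(W-p)*1000
b=(c.min(1)>100)&(abs(L[:,1])<22)&(L[:,2]>-75)&(L[:,2]<-40)
for lo in range(-90,20,10):
    k=b&(L[:,0]>lo)&(L[:,0]<=lo+10)
    if k.sum()>3: print(lo,k.sum(),np.percentile(L[k,1],[3,50,97]).round(1),np.median(L[k,2]).round(1))
E
```

```text
[-0.0016  0.0014 -0.0015] [-0.8  0.3 -0.5]
-40 180 [-0.4  3.2  7.3] -61.1
-30 261 [0.1 3.6 7.2] -61.3
-20 282 [0.1 3.6 7.5] -61.3
-10 298 [0.1 3.9 7.4] -61.3
0 323 [0.1 3.8 7.7] -61.2
10 406 [0.1 3.8 7.7] -60.3
```

The bar is between the pads, at y = +3.7 mm and 16 mm behind the tips. I centre on it and close.

>>> apply_moves(rows=[{"xyz": [0, 3.7, 0], "turn": [0, 0, 0], "grip": 0.5}, {"xyz": [0, 3.7, 0], "turn": [0, 0, 0], "grip": 0.3}, {"xyz": [0, 3.7, 0], "turn": [0, 0, 0], "grip": 0.15}, {"xyz": [0, 3.7, 0], "turn": [0, 0, 0], "grip": 0}, {"xyz": [0, 3.7, 0], "turn": [0, 0, 0], "grip": 0}, {"xyz": [0, 3.7, 0], "turn": [0, 0, 0], "grip": 0}, {"xyz": [0, 3.7, 0], "turn": [0, 0, 0], "grip": 0}], force=80)

```text
clock: 22.98
tcp_pos: [0.5398, -0.3658, 0.1094]
orientation: [0.003, 0.918, 0.397, 0.001]
wrist_force: [-1.3, 1.8, 6.2]
finger_gap: 0.005
grip_force: 78.4
```

>>> apply_moves(rows=[{"xyz": [0, 3.7, -8], "turn": [0, 0, 0], "grip": 0}, {"xyz": [0, 3.7, -15], "turn": [0, 0, 0], "grip": 0}, {"xyz": [0, 3.7, -25], "turn": [0, 0, 0], "grip": 0}, {"xyz": [0, 3.7, -35], "turn": [0, 0, 0], "grip": 0}, {"xyz": [0, 3.7, -35], "turn": [0, 0, 0], "grip": 0}])

```text
clock: 23.4
tcp_pos: [0.5428, -0.3689, 0.1458]
orientation: [0.004, 0.918, 0.397, 0.001]
wrist_force: [0.7, -0.1, -2.8]
finger_gap: 0.0051
grip_force: 78.5
```

```bash
python3 bm.py; python3 - <<'E'
from bail import *
p,r=tool()
d=cam("wrist");W=cloud(d).reshape(-1,3);c=d["color"].reshape(-1,3).astype(int);L=r.inv().apply(W-p)*1000
b=(c.min(1)>100)&(abs(L[:,1])<25)&(L[:,2]>-85)&(L[:,2]<-20)&(L[:,0]<25)
for lo in range(-90,20,10):
    k=b&(L[:,0]>lo)&(L[:,0]<=lo+10)
    if k.sum()>3: print(lo,k.sum(),np.percentile(L[k,1],[3,50,97]).round(1),np.percentile(L[k,2],[5,50,95]).round(1))
cr=(c[:,2]>90)&(c[:,1]<70)&(c[:,0]<70)&(abs(L[:,1])<80)&(L[:,2]<140); print("hood",cr.sum(),L[cr].min(0).round(0),L[cr].max(0).round(0))
a=d["color"]; s=cam("scene")["color"]
cv2.imwrite("pics/g1.png",np.hstack([cv2.resize(a,(400,300)),cv2.resize(s[110:290,100:340],(400,300))]))
E
```

```text
F [ 0.7 -0.1 -2.8] [-0.72  0.48  0.18  1.26 -0.    1.61]
scene 90 ztop 0.1888 u [0.0147 0.0186 0.026 ] v [0.031 0.058]
   side -1 0 
   side 1 8 0.0186
wrist 1030 ztop 0.1897 u [0.0103 0.0155 0.0234] v [0.038 0.058]
   side -1 0 
   side 1 188 0.0155
-50 73 [-3.7  0.1  3.9] [-56.3 -55.2 -52.8]
-40 228 [-3.6  0.1  3.8] [-56.6 -55.5 -53.1]
-30 185 [-2.5  0.1  3.3] [-56.8 -55.8 -54.5]
-20 191 [-2.5  0.1  2.8] [-74.6 -56.2 -55.1]
-10 234 [-2.4  0.1  2.8] [-71.6 -56.4 -55.4]
0 343 [-9.3  0.1  8.5] [-75.1 -56.8 -51.3]
10 1067 [-8.2  0.1  8.9] [-74.1 -56.5 -45.6]
hood 4847 [-53. -56. -65.] [23. 35. 99.]
```

View pics/g1.png

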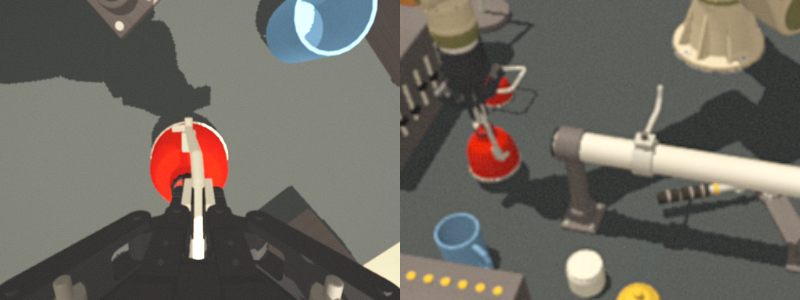

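The wrist half shows the wire centred in the pads at (197,230) with the hood hanging behind it. The scene half shows the lamp in the gripper at (490,150). Now I measure the hook's profile from the first images.

```bash
python3 - <<'E'
from h import *
for n in("scene","top"):
    D=dict(np.load(n+"0.npz"));w=cloud(D).reshape(-1,3); c=D["color"].reshape(-1,3)
    m=(w[:,0]>.47)&(w[:,0]<.585)&(abs(w[:,1]+.044)<.025)&(w[:,2]>.2)&(w[:,2]<.29); q=w[m]
    print(n,m.sum())
    for lo in np.arange(.47,.585,.01):
        k=(q[:,0]>=lo)&(q[:,0]<lo+.01)
        if k.sum(): print(round(lo,2),k.sum(),"y",np.percentile(q[k,1],[10,50,90]).round(4),"z",np.percentile(q[k,2],[10,50,95]).round(4))
print(env.get_state()["wrist_force"])
E
```

```text
scene 86
0.48 5 y [-0.0453 -0.0451 -0.0407] z [0.2575 0.2614 0.2644]
0.49 18 y [-0.0443 -0.0413 -0.0388] z [0.2461 0.2531 0.265 ]
0.5 14 y [-0.0454 -0.0423 -0.0398] z [0.236  0.2396 0.2461]
0.51 8 y [-0.0459 -0.043  -0.0405] z [0.2309 0.2346 0.2366]
0.52 5 y [-0.0439 -0.042  -0.0403] z [0.2343 0.2353 0.2376]
0.53 6 y [-0.0461 -0.0436 -0.0413] z [0.2346 0.2382 0.2398]
0.54 5 y [-0.0452 -0.0435 -0.0422] z [0.2374 0.2388 0.2404]
0.55 4 y [-0.0463 -0.0443 -0.0419] z [0.242  0.2424 0.2438]
0.56 6 y [-0.0466 -0.0438 -0.0412] z [0.2437 0.2456 0.2465]
0.57 9 y [-0.0473 -0.0443 -0.0396] z [0.2365 0.2449 0.2458]
0.58 6 y [-0.0428 -0.0308 -0.0292] z [0.2231 0.2271 0.2434]
top 133
0.48 4 y [-0.0447 -0.0429 -0.0412] z [0.2574 0.2575 0.2639]
0.49 4 y [-0.0445 -0.0428 -0.041 ] z [0.2393 0.2496 0.2615]
0.5 4 y [-0.0444 -0.0426 -0.0408] z [0.2337 0.2351 0.2433]
0.51 6 y [-0.0442 -0.0424 -0.0406] z [0.2284 0.2335 0.2365]
0.52 9 y [-0.0475 -0.0439 -0.0404] z [0.2333 0.2352 0.2392]
0.53 6 y [-0.0473 -0.0454 -0.042 ] z [0.2309 0.2331 0.2404]
0.54 6 y [-0.047  -0.0436 -0.0434] z [0.2332 0.2361 0.2442]
0.55 6 y [-0.0469 -0.045  -0.0432] z [0.2341 0.2367 0.2473]
0.56 16 y [-0.0576 -0.0465 -0.0341] z [0.2031 0.213  0.2467]
0.57 46 y [-0.0645 -0.0464 -0.0285] z [0.2066 0.2176 0.2424]
0.58 26 y [-0.0643 -0.0479 -0.0248] z [0.2149 0.2239 0.2466]
[ 0.17283187 -0.22628761 -3.07507926]
```

The hook seat is at (0.516, -0.043) with the top of the rod at 0.235 m, and the tip is at x ≈ 0.489, z ≈ 0.265. That agrees with the text. I compute the carry path.

```bash
cat > carry.py <<'E'
from h import *
def P(xb,zb,yb=-.043): return (xb+.001,yb+.028,zb-.0115)
Q=ori(88,0)
E
python3 - <<'E'
from carry import *
p,r=tool(); e=p-C*r.as_matrix()[:,2]
rows(((e[0]-.03,e[1]+.03,.27),ori(55,0)),(P(.435,.285),Q))
E
```

```text
[1.3, -42.2, -86.7] [0.004, 0.001, -0.143]
[184.8, -318.1, -91.5] [0.003, 0.002, -0.719]
```

>>> apply_moves(rows=[{"xyz": [0, -5, -18], "turn": [0, 0, -0.02], "grip": 0}, {"xyz": [0, -15, -38], "turn": [0, 0, -0.05], "grip": 0}, {"xyz": [1, -28, -58], "turn": [0, 0, -0.1], "grip": 0}, {"xyz": [5, -45, -76], "turn": [0, 0, -0.14], "grip": 0}, {"xyz": [18, -67, -88], "turn": [0, 0, -0.19], "grip": 0}, {"xyz": [33, -91, -91], "turn": [0, 0, -0.24], "grip": 0}, {"xyz": [48, -115, -91], "turn": [0, 0, -0.29], "grip": 0}, {"xyz": [64, -139, -91], "turn": [0, 0, -0.34], "grip": 0}, {"xyz": [80, -163, -91], "turn": [0, 0, -0.4], "grip": 0}, {"xyz": [96, -187, -91], "turn": [0, 0, -0.46], "grip": 0}, {"xyz": [112, -211, -91], "turn": [0, 0, -0.52], "grip": 0}, {"xyz": [127, -234, -91], "turn": [0, 0, -0.57], "grip": 0}])

```text
clock: 24.65
tcp_pos: [0.457, -0.1133, 0.2324]
orientation: [0.002, 0.768, 0.64, -0.0]
wrist_force: [0.4, 0.5, -2.4]
finger_gap: 0.0046
grip_force: 78.4
```

```bash
python3 - <<'E'
from carry import *
s=env.get_state(); print(s["wrist_force"].round(1),s["finger_gap"],s["joint_pos"].round(2))
rows((P(.435,.282),Q))
E
```

```text
[ 0.4  0.5 -2.4] 0.004576824888548977 [-0.41  0.1  -0.13  1.34 -0.    1.34]
[92.9, -38.4, 2.5] [0.003, 0.003, -0.146]
```

>>> apply_moves(rows=[{"xyz": [20, -15, 1], "turn": [0, 0, -0.03], "grip": 0}, {"xyz": [40, -24, 2], "turn": [0, 0, -0.07], "grip": 0}, {"xyz": [60, -30, 2.5], "turn": [0, 0, -0.1], "grip": 0}, {"xyz": [78, -35, 2.5], "turn": [0, 0, -0.13], "grip": 0}, {"xyz": [90, -38, 2.5], "turn": [0.003, 0.003, -0.146], "grip": 0}, {"xyz": [93, -38.4, 2.5], "turn": [0.003, 0.003, -0.146], "grip": 0}, {"xyz": [93, -38.4, 2.5], "turn": [0.003, 0.003, -0.146], "grip": 0}, {"xyz": [93, -38.4, 2.5], "turn": [0.003, 0.003, -0.146], "grip": 0}])

```text
clock: 25.32
tcp_pos: [0.4373, -0.0169, 0.2297]
orientation: [0.001, 0.72, 0.693, -0.0]
wrist_force: [-0.6, -1.2, -3.6]
finger_gap: 0.0048
grip_force: 78.4
```

```bash
cat > chk.py <<'E'
from carry import *
s=env.get_state(); p,r=tool(); e=p-C*r.as_matrix()[:,2]; print(s["wrist_force"].round(1),"tip",e.round(4),"bar est",(e+[-.001,-.028,.0115]).round(4))
for n in("scene","top","wrist"):
    d=cam(n);W=cloud(d).reshape(-1,3);c=d["color"].reshape(-1,3).astype(int)
    near=(abs(W[:,0]-e[0])<.07)&(abs(W[:,1]-e[1]+.028)<.075)
    m=near&(c[:,2]>90)&(c[:,1]<70)&(c[:,0]<70)&(W[:,2]>.05)
    if m.sum()>30: print(n,"hood",m.sum(),"min",np.percentile(W[m],1,axis=0).round(4),"max",np.percentile(W[m],99,axis=0).round(4))
    m=near&(c.min(1)>110)&(c.max(1)-c.min(1)<70)&(abs(W[:,2]-e[2]-.0115)<.012)&(abs(W[:,0]-e[0])<.03)
    q=W[m]
    for lo in np.arange(e[1]-.09,e[1]+.04,.02):
        k=(q[:,1]>=lo)&(q[:,1]<lo+.02)
        if k.sum()>3: print("  bar",n,lo.round(3),k.sum(),"x",np.median(q[k,0]).round(4),"z",np.percentile(q[k,2],[10,90]).round(4))
E
python3 chk.py; python3 -c "
from carry import *
rows((P(.435,.282),Q),(P(.516,.281),Q),(P(.516,.239),Q))"
```

```text
[-0.6 -1.2 -3.6] tip [ 0.4373 -0.0168  0.2707] bar est [ 0.4363 -0.0448  0.2822]
scene hood 607 min [ 0.4105 -0.0853  0.131 ] max [0.4724 0.0028 0.2202]
  bar scene -0.107 15 x 0.4356 z [0.2714 0.2861]
  bar scene -0.087 19 x 0.4367 z [0.2818 0.2875]
  bar scene -0.067 17 x 0.4361 z [0.2818 0.2869]
  bar scene -0.047 16 x 0.4382 z [0.2827 0.2874]
  bar scene -0.027 10 x 0.4436 z [0.2754 0.2933]
  bar scene -0.007 23 x 0.4393 z [0.2726 0.2881]
top hood 117 min [ 0.3784 -0.0824  0.1571] max [ 0.4366 -0.0472  0.2173]
  bar top -0.107 11 x 0.4313 z [0.2725 0.2806]
  bar top -0.087 14 x 0.4329 z [0.2802 0.2882]
  bar top -0.067 9 x 0.4321 z [0.2831 0.2897]
wrist hood 5234 min [ 0.3826 -0.0632  0.1329] max [0.4682 0.0036 0.2187]
  bar wrist -0.067 304 x 0.4358 z [0.2834 0.2862]
  bar wrist -0.047 353 x 0.4366 z [0.285  0.2865]
  bar wrist -0.027 29 x 0.4369 z [0.2856 0.2871]
  bar wrist -0.007 7 x 0.4378 z [0.2855 0.2864]
[2.2, -1.5, 0.2] [0.0, 0.001, -0.004]
[5.4, 79.4, 1.2] [0.0, 0.001, -0.004]
[5.4, 79.4, 43.2] [0.0, 0.001, -0.004]
```

Bar at x 0.436, z 0.282, and the hood hangs level with its top at 0.219. I carry it over the hook tip.

>>> apply_moves(rows=[{"xyz": [-1, 5, 2.5], "turn": [0, 0, -0.004], "grip": 0}, {"xyz": [-1, 15, 2.5], "turn": [0, 0, -0.004], "grip": 0}, {"xyz": [-1, 25, 2.5], "turn": [0, 0, -0.004], "grip": 0}, {"xyz": [-1, 35, 2.5], "turn": [0, 0, -0.004], "grip": 0}, {"xyz": [-1, 45, 2.5], "turn": [0, 0, -0.004], "grip": 0}, {"xyz": [-1, 55, 2.5], "turn": [0, 0, -0.004], "grip": 0}, {"xyz": [-1, 65, 2.5], "turn": [0, 0, -0.004], "grip": 0}, {"xyz": [-1, 73, 2.5], "turn": [0, 0, -0.004], "grip": 0}, {"xyz": [-1, 79, 2.5], "turn": [0, 0, -0.004], "grip": 0}, {"xyz": [-1, 79, 2.5], "turn": [0, 0, -0.004], "grip": 0}])

```text
clock: 26.3
tcp_pos: [0.5176, -0.0205, 0.227]
orientation: [0.001, 0.719, 0.695, -0.0]
wrist_force: [-0.5, -0.4, -3.4]
finger_gap: 0.0043
grip_force: 78.4
```

```bash
python3 chk.py; python3 -c "
from carry import *
rows((P(.516,.281),Q),(P(.516,.239),Q))"
```

```text
[-0.5 -0.4 -3.4] tip [ 0.5175 -0.0205  0.268 ] bar est [ 0.5165 -0.0485  0.2795]
scene hood 253 min [ 0.4869 -0.0898  0.1525] max [ 0.5406 -0.0013  0.2168]
  bar scene -0.11 16 x 0.5161 z [0.2693 0.282 ]
  bar scene -0.09 19 x 0.5185 z [0.2797 0.2846]
  bar scene -0.07 22 x 0.5173 z [0.2798 0.2849]
  bar scene -0.05 19 x 0.5191 z [0.2779 0.2851]
  bar scene -0.03 11 x 0.5263 z [0.2722 0.2866]
  bar scene -0.01 23 x 0.5189 z [0.27   0.2826]
top hood 95 min [ 0.4597 -0.0853  0.1592] max [ 0.5228 -0.0562  0.2118]
  bar top -0.11 11 x 0.5115 z [0.2697 0.2805]
  bar top -0.09 16 x 0.513 z [0.2751 0.2853]
  bar top -0.07 10 x 0.5143 z [0.2769 0.2849]
wrist hood 5099 min [ 0.4625 -0.0655  0.13  ] max [0.5481 0.0008 0.2084]
  bar wrist -0.07 277 x 0.5149 z [0.2815 0.2837]
  bar wrist -0.05 349 x 0.5154 z [0.2823 0.284 ]
  bar wrist -0.03 29 x 0.516 z [0.2827 0.2843]
[5.4, 1.1, -1.3] [-0.0, 0.001, 0.001]
[5.4, 1.1, 40.7] [-0.0, 0.001, 0.001]
```

No contact, and the bar is over the seat. I lower it with a 2.5 mm sideways correction.

>>> apply_moves(rows=[{"xyz": [2.5, 0, 5], "turn": [0, 0, 0], "grip": 0}, {"xyz": [2.5, 0, 10], "turn": [0, 0, 0], "grip": 0}, {"xyz": [2.5, 0, 15], "turn": [0, 0, 0], "grip": 0}, {"xyz": [2.5, 0, 20], "turn": [0, 0, 0], "grip": 0}, {"xyz": [2.5, 0, 25], "turn": [0, 0, 0], "grip": 0}, {"xyz": [2.5, 0, 30], "turn": [0, 0, 0], "grip": 0}, {"xyz": [2.5, 0, 34], "turn": [0, 0, 0], "grip": 0}, {"xyz": [2.5, 0, 37], "turn": [0, 0, 0], "grip": 0}, {"xyz": [2.5, 0, 39], "turn": [0, 0, 0], "grip": 0}, {"xyz": [2.5, 0, 39], "turn": [0, 0, 0], "grip": 0}])

```text
clock: 27.28
tcp_pos: [0.516, -0.018, 0.1878]
orientation: [0.0, 0.719, 0.695, -0.0]
wrist_force: [0.4, -0.3, -3.8]
finger_gap: 0.0052
grip_force: 78.4
```

```bash
python3 chk.py
```

```text
[ 0.4 -0.3 -3.8] tip [ 0.5161 -0.018   0.2288] bar est [ 0.5151 -0.046   0.2403]
scene hood 150 min [ 0.4825 -0.0602  0.0876] max [ 0.5543 -0.0136  0.1789]
  bar scene -0.108 15 x 0.5146 z [0.2317 0.243 ]
  bar scene -0.088 19 x 0.5157 z [0.2408 0.245 ]
  bar scene -0.068 20 x 0.5153 z [0.2395 0.2447]
  bar scene -0.048 35 x 0.5199 z [0.2335 0.2448]
  bar scene -0.028 11 x 0.5238 z [0.2339 0.2496]
  bar scene -0.008 21 x 0.5181 z [0.2308 0.2449]
top hood 67 min [ 0.4597 -0.0826  0.1235] max [ 0.5194 -0.0532  0.1626]
  bar top -0.108 11 x 0.5103 z [0.2306 0.2436]
  bar top -0.088 12 x 0.5119 z [0.2393 0.2467]
  bar top -0.068 12 x 0.5126 z [0.2383 0.246 ]
wrist hood 5248 min [ 0.4627 -0.064   0.0909] max [0.5485 0.0036 0.1775]
  bar wrist -0.068 272 x 0.5151 z [0.2428 0.2449]
  bar wrist -0.048 347 x 0.5157 z [0.2437 0.2452]
  bar wrist -0.028 35 x 0.5153 z [0.2441 0.2454]
```

>>> apply_moves(rows=[{"xyz": [0, 0, 1], "turn": [0, 0, 0], "grip": 0}, {"xyz": [0, 0, 2], "turn": [0, 0, 0], "grip": 0}, {"xyz": [0, 0, 2], "turn": [0, 0, 0], "grip": 0}])

```text
clock: 27.68
tcp_pos: [0.5166, -0.0181, 0.1866]
orientation: [0.001, 0.719, 0.695, 0.0]
wrist_force: [0.8, 0.2, -1.8]
finger_gap: 0.0049
grip_force: 78.6
```

>>> apply_moves(rows=[{"xyz": [0, 0, 0.7], "turn": [0, 0, 0], "grip": 0}, {"xyz": [0, 0, 1.2], "turn": [0, 0, 0], "grip": 0}, {"xyz": [0, 0, 1.2], "turn": [0, 0, 0], "grip": 0}])

```text
clock: 27.93
tcp_pos: [0.5167, -0.018, 0.1859]
orientation: [0.001, 0.719, 0.695, 0.0]
wrist_force: [-1.3, 1.0, 3.0]
finger_gap: 0.0051
grip_force: 79.3
```

The hook carries the weight now. I release gently.

>>> apply_moves(rows=[{"xyz": [0, 0, -0.5], "turn": [0, 0, 0], "grip": 0}, {"xyz": [0, 0, -0.5], "turn": [0, 0, 0], "grip": 0.08}, {"xyz": [0, 0, -0.5], "turn": [0, 0, 0], "grip": 0.11}, {"xyz": [0, 0, -0.5], "turn": [0, 0, 0], "grip": 0.15}, {"xyz": [0, 0, -0.5], "turn": [0, 0, 0], "grip": 0.2}, {"xyz": [0, 0, -0.5], "turn": [0, 0, 0], "grip": 0.27}, {"xyz": [0, 0, -0.5], "turn": [0, 0, 0], "grip": 0.35}, {"xyz": [0, 0, -0.5], "turn": [0, 0, 0], "grip": 0.35}], force=20)

```text
clock: 28.6
tcp_pos: [0.5162, -0.018, 0.1855]
orientation: [0.0, 0.719, 0.695, -0.0]
wrist_force: [0.8, -0.1, 0.2]
finger_gap: 0.0298
grip_force: 0.0
```

```bash
python3 chk.py
```

```text
[ 0.8 -0.1  0.2] tip [ 0.5162 -0.018   0.2265] bar est [ 0.5152 -0.046   0.238 ]
scene hood 206 min [ 0.4953 -0.0727  0.0881] max [5.657e-01 1.000e-04 1.784e-01]
  bar scene -0.108 16 x 0.5144 z [0.2274 0.239 ]
  bar scene -0.088 18 x 0.5159 z [0.2384 0.2441]
  bar scene -0.068 20 x 0.5157 z [0.2385 0.2438]
  bar scene -0.048 17 x 0.5318 z [0.2349 0.2413]
  bar scene -0.028 14 x 0.5369 z [0.2278 0.2449]
  bar scene -0.008 20 x 0.5187 z [0.2314 0.2436]
top hood 47 min [ 0.4704 -0.0789  0.1223] max [ 0.5173 -0.0532  0.1558]
  bar top -0.108 9 x 0.5102 z [0.2303 0.2427]
  bar top -0.088 13 x 0.5111 z [0.2382 0.2446]
  bar top -0.068 11 x 0.5131 z [0.2376 0.2431]
wrist hood 5763 min [ 0.4686 -0.0708  0.0869] max [0.5539 0.0048 0.2113]
  bar wrist -0.068 256 x 0.5147 z [0.2406 0.2431]
  bar wrist -0.048 1079 x 0.5156 z [0.2347 0.2434]
  bar wrist -0.028 35 x 0.5162 z [0.2419 0.2439]
```

The bar stays level on the seat. I go straight up and back.

>>> apply_moves(rows=[{"xyz": [0, 0, -8], "turn": [0, 0, 0], "grip": 0.35}, {"xyz": [0, 0, -18], "turn": [0, 0, 0], "grip": 0.35}, {"xyz": [0, 0, -35], "turn": [0, 0, 0], "grip": 0.35}, {"xyz": [0, 0, -60], "turn": [0, 0, 0], "grip": 0.35}, {"xyz": [0, 0, -90], "turn": [0, 0, 0], "grip": 0.35}, {"xyz": [0, -30, -110], "turn": [0, 0, 0], "grip": 0.35}, {"xyz": [0, -70, -110], "turn": [0, 0, 0], "grip": 0.35}, {"xyz": [0, -110, -110], "turn": [0, 0, 0], "grip": 0.35}, {"xyz": [0, -110, -110], "turn": [0, 0, 0], "grip": 0.35}, {"xyz": [0, -110, -110], "turn": [0, 0, 0], "grip": 0.35}, {"xyz": [0, -110, -110], "turn": [0, 0, 0], "grip": 0.35}, {"xyz": [0, -110, -110], "turn": [0, 0, 0], "grip": 0.35}])

```text
clock: 29.75
tcp_pos: [0.4076, -0.0144, 0.2962]
orientation: [0.001, 0.719, 0.695, 0.0]
wrist_force: [-0.6, 0.3, -0.0]
finger_gap: 0.0301
grip_force: 0.0
```

```bash
cat > fin.py <<'E'
from h import *
for n in("scene","top"):
    d=cam(n);D0=dict(np.load(n+"0.npz"));W=cloud(d);w=W.reshape(-1,3);c=d["color"].reshape(-1,3).astype(int)
    near=(abs(w[:,0]-.516)<.08)&(abs(w[:,1]+.044)<.09)
    m=near&(c[:,2]>90)&(c[:,1]<70)&(c[:,0]<70)&(w[:,2]>.05); print(n,"hood",m.sum(),np.percentile(w[m],1,axis=0).round(4),np.percentile(w[m],99,axis=0).round(4))
    q=w[near&(c.min(1)>110)&(w[:,2]>.225)&(w[:,2]<.26)&(abs(w[:,0]-.516)<.02)]
    for lo in(-.1,-.08,-.06,-.04,-.02,0):
        k=(q[:,1]>=lo)&(q[:,1]<lo+.02)
        if k.sum()>3: print("  bar",lo,k.sum(),np.median(q[k,0]).round(4),np.percentile(q[k,2],90).round(4))
print(env.get_state()["clock"],tool()[0],env.get_state()["wrist_force"].round(1))
E
python3 fin.py
```

```text
scene hood 201 [ 0.4919 -0.0732  0.0893] [ 0.5664 -0.0025  0.1769]
  bar -0.1 24 0.5156 0.2427
  bar -0.08 19 0.5162 0.2444
  bar -0.06 40 0.5156 0.2442
  bar -0.04 21 0.5172 0.2458
  bar -0.02 22 0.5184 0.2455
  bar 0 16 0.5187 0.2384
top hood 10 [ 0.4822 -0.0789  0.1188] [ 0.5004 -0.0715  0.1423]
  bar -0.1 10 0.5116 0.2423
29.85 [ 0.40743794 -0.01436224  0.2956048 ] [0.1 0.1 0.3]
```

>>> apply_moves(rows=[{"xyz": [0, 0, 0], "turn": [0, 0, 0], "grip": 0.35}, {"xyz": [0, 0, 0], "turn": [0, 0, 0], "grip": 0.35}, {"xyz": [0, 0, 0], "turn": [0, 0, 0], "grip": 0.35}, {"xyz": [0, 0, 0], "turn": [0, 0, 0], "grip": 0.35}, {"xyz": [0, 0, 0], "turn": [0, 0, 0], "grip": 0.35}, {"xyz": [0, 0, 0], "turn": [0, 0, 0], "grip": 0.35}, {"xyz": [0, 0, 0], "turn": [0, 0, 0], "grip": 0.35}, {"xyz": [0, 0, 0], "turn": [0, 0, 0], "grip": 0.35}, {"xyz": [0, 0, 0], "turn": [0, 0, 0], "grip": 0.35}, {"xyz": [0, 0, 0], "turn": [0, 0, 0], "grip": 0.35}, {"xyz": [0, 0, 0], "turn": [0, 0, 0], "grip": 0.35}, {"xyz": [0, 0, 0], "turn": [0, 0, 0], "grip": 0.35}])

```text
clock: 30.85
tcp_pos: [0.4063, -0.0142, 0.2956]
orientation: [0.0, 0.719, 0.695, -0.0]
wrist_force: [-0.2, 1.2, -0.9]
finger_gap: 0.0302
grip_force: 0.0
```

```bash
python3 fin.py; python3 - <<'E'
from h import *
# did the other things move? colour difference blobs against the first scene picture; and the wrench
d=cam("scene");D0=dict(np.load("scene0.npz")); W=cloud(d);w=W.reshape(-1,3)
df=(np.abs(d["color"].astype(int)-D0["color"]).max(2)>60).astype(np.uint8); df=cv2.morphologyEx(df,cv2.MORPH_OPEN,np.ones((3,3)))
k,l,st,ce=cv2.connectedComponentsWithStats(df)
for i in range(1,k):
    if st[i,4]>25: print("changed",(ce[i]/.64).round(0),st[i,4])
e=w[:,:2]-[.465,.169];s=np.hypot(*e.T);az=np.degrees(np.arctan2(e[:,1],e[:,0]));m=(w[:,2]>.042)&(w[:,2]<.065)&(s>.1)&(s<.24)&(abs(az+65)<15)
for lo in(.1,.13,.16,.19): 
    kk=m&(s>lo)&(s<lo+.03)
    if kk.sum()>3: print("handle",lo,kk.sum(),np.median(az[kk]).round(1))
E
```

```text
scene hood 201 [ 0.4938 -0.0707  0.0879] [ 0.5632 -0.0039  0.1776]
  bar -0.1 23 0.5158 0.2426
  bar -0.08 18 0.5153 0.2433
  bar -0.06 44 0.5158 0.2458
  bar -0.04 20 0.5177 0.2443
  bar -0.02 22 0.5184 0.2461
  bar 0 14 0.5183 0.2399
top hood 13 [ 0.4779 -0.082   0.1226] [ 0.4992 -0.0713  0.142 ]
  bar -0.1 11 0.5117 0.2423
30.95 [ 0.40628787 -0.01418942  0.29561438] [ 0.8 -0.2  0.3]
changed [173.  11.] 353
changed [204.  12.] 67
changed [402.  93.] 1501
changed [452.  20.] 287
changed [540.  90.] 4667
changed [183.  39.] 77
changed [178.  57.] 32
changed [454.  73.] 171
changed [205. 101.] 799
changed [452. 196.] 432
changed [420. 197.] 31
changed [450. 229.] 76
changed [382. 269.] 49
changed [410. 273.] 42
changed [272. 279.] 62
changed [245. 322.] 802
changed [287. 298.] 29
changed [409. 303.] 52
changed [396. 342.] 152
changed [454. 347.] 54
changed [476. 359.] 142
handle 0.1 46 -64.4
handle 0.13 68 -64.6
handle 0.16 68 -64.8
handle 0.19 72 -64.7
```

The lamp hangs still on the hook. The wrench is straight and stays where it stopped, and nothing else has changed. I hand it in.

```bash
python3 -c "
from workcell import ticket
print(ticket.hand_in())"
```

```text
the job is handed in; nothing more can be done
None
```

The bolt is tightened: the wrench tripped at about 0.2 rad of fold, short of its end stop, and its handle sprang straight. The lamp's bail was then raised on the desk, and the lamp hangs at rest on the empty hook; I handed the job in at about 31 s and have no verdict back.

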